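# Slide the arc-lamp power unit home into its corner stop

## Task

Slide the tall power unit of the microscope lamp across the table into the corner of the two aluminium angles, until its base sits flush against both of them. Push it gently and only on its cast base, low down, so that it slides without rocking; do not push on or take hold of the sheet cover or the carrying handle, do not lift it, and leave everything else on the table where it is.

Things in the scene. Friction and masses are not known exactly. Their poses are not given: they have to be found in the camera images.
- power_unit: Lamp power unit: upright box 270 mm high, about 1.6 kg, on four rubber feet; sliding it takes 6 to 12 N (more if pressed down). Origin: centre of its underside, z up, x out of its back. Feet 6 mm high, outer edges at x +-49, y +-64 mm. Dark grey cast base from z = 6 to 61 mm, 126 (x) by 156 mm (y); beige sheet cover above it 108 by 138 mm, base stands out 9 mm. Pushed above z = 65 mm it may tip.
- base_front (a point): On the power unit: middle of the base's front face, 30 mm above the table, the face with the panel, turned to the robot (the unit's -x). The unit starts turned up to 0.3 rad from the corner stop, 40 to 70 mm short of the long angle and 80 to 190 mm from the short one.
- base_left (a point): On the power unit: middle of the base's left side face (the unit's +y), 30 mm above the table. The base is 126 mm deep here.
- handle_mid (a point): On the power unit: middle of the black carrying handle on top, 264 mm above the table; the bar is 20 mm wide, 114 mm long, along the unit's y. Not to be used.
- corner: Corner stop that marks the unit's place: two aluminium angles fixed to the table at a right angle. Origin: inside corner where the inner faces meet, at table level. The long angle's inner face is the plane x = 0, on the side away from the robot, running along +y; the short one's is y = 0, running along -x. With the unit home its origin is at x = -63, y = +78 mm here, its axes parallel to these.
- long_angle_end (a point): On the corner stop: left end of the long angle, 380 mm from the inside corner, top edge of its inner face. Both angles: upright leg 30 mm high, 4 mm thick; flat leg on the outer side, 30 mm wide, screw heads to 12 mm.
- short_angle_end (a point): On the corner stop: the short angle's end nearest the robot, 120 mm from the inside corner, top edge (30 mm high) of its inner face.
- objective_case: Bystander: round microscope objective case standing upright, 46 mm across, 66 mm high, in front of the short angle's end, on the robot's side. Origin: centre of its underside.
- lens_post: Bystander: lens in a ring on a post, with a black base plate 75 by 50 mm, 126 mm high, behind the long angle. Origin: centre of its underside.
- slide_box: Bystander: flat box for slides, 87 by 102 mm, 34 mm high, behind the long angle. Origin: centre of its underside.
- joystick: Bystander: stage joystick, a white and black box 150 by 120 mm, 48 mm high, stick up to 110 mm, at the left. Origin: centre of its underside.
- hex_driver: Bystander: hex driver 190 mm long lying at the right front, 26 mm high. Origin: under the middle of its length.
- fork_clamp: Bystander: plain metal slotted table clamp, 92 by 32 mm, 21 mm high with its screw, at the right. Origin: on its underside, near the middle.
- lens_tube: Bystander: black lens tube standing upright, 31 mm across, 50 mm high, at the right. Origin: centre of its underside.

How it is judged (in metres and radians):
At the end, for the whole second after the job is handed in: The power unit stands upright and still on the table, square to the corner stop within 0.04 rad, its base within 5 mm of the inner faces of both the long and the short angle (x of power_unit in the frame of corner between -0.068 and -0.058 m and y of power_unit in the frame of corner between 0.073 and 0.083 m and angle between the x axis of power_unit and the x axis of corner, either way round below 0.04 rad and angle between power_unit's own z axis and vertical below 0.02 rad and height (world z) of power_unit below 0.004 m and linear speed of power_unit below 0.01 m/s and angular speed of power_unit below 0.05 rad/s); the robot touches nothing.
It fails at once if the power unit rocks or tips by more than 0.10 rad (6 degrees) (angle between power_unit's own z axis and vertical above 0.1 rad).
It fails at once if the power unit is lifted: its underside rises more than 12 mm (height (world z) of power_unit above 0.012 m).
It fails at once if the sheet cover or the carrying handle, instead of the cast base, is pushed or gripped with more than 6 N (contact force between any of the arm, the fingers and power_unit_c5 above 6 N or contact force between any of the arm, the fingers and power_unit_c6 above 6 N or contact force between any of the arm, the fingers and power_unit_c7 above 6 N or contact force between any of the arm, the fingers and power_unit_c8 above 6 N).
It fails at once if the power unit is pushed roughly: faster than 0.30 m/s, or with more than 60 N from the fingers (linear speed of power_unit above 0.3 m/s or contact force between the fingers and power_unit above 60 N).
It fails at once if one of the other things on the table is moved by more than 15 mm (distance of any of objective_case, lens_post, slide_box, joystick, hex_driver, fork_clamp, lens_tube from where it was at the start of the episode above 0.015 m).
It also fails if it takes over 70 s, if anything falls off the work surface, if the arm or the gripper's body presses on something with over 40 N, if the wrist force passes 120 N, or if a joint passes its speed limit or range.

## Robot

A 6-joint arm with a two-finger parallel gripper is mounted at the origin on the work surface. World frame = base frame: x ahead of the robot, y to its left, z up, the work surface at z = 0. Lengths are in m, angles in degrees, forces in N, time in s.
With the tool pointing down it reaches from about 0.4 to 0.825 m from the base axis. Payload 7 kg.
Tool frame: the origin (TCP) lies midway between the tips of the shut fingers; the grasp point (between the pads) lies 19 mm behind it (r.hold_point_z is the distance from the TCP to the grasp point, in m); x points along the fingers, y is the direction in which the jaws open and shut, and the axes are right-handed (so a half turn about x gives the same grasp; the last joint's range is limited). The gripper opens to 88 mm and grips with 3 to 60 N. Pads are 19 mm wide; open, the fingers measure 130 mm over their backs; the gripper's body (78 mm by 193 mm) begins 47 mm behind the grasp point.
Start: joints at [93.283, 20.546, 0.682, 0, -70.136, -16.507], TCP at [0.154, 0.657, 0.227] pointing down, gripper open.
Joint ranges: [-176.03, 176.03], [-82.01, 121.73], [-58.28, 71.71], [-173.87, 95.51], [-174.79, -0.11], [-173.66, 173.66]. Speed limits (degrees/s): [136.94, 136.94, 172.46, 180, 180, 180].

## Interface

Orientations are given as [roll, pitch, yaw] about the fixed x, y, z axes, in that order (R = Rz(yaw) Ry(pitch) Rx(roll)).
In Python, from plant import r, viewer, order gives the robot as it stands. The module is installed in compiled form; this text tells all that it offers.
- The arm moves only by the shell command python3 -m creep 'ROWS' [FORCE]. ROWS is JSON, a list of rows, each an object of numbers: "ax", "ay", "az": the turn, a rotation vector about the tool's x, y, z in degrees; "tx", "ty", "tz": the shift along the tool's x, y, z in m; "fingers": the finger opening in m, from 0 to 0.0876. A call has 1 to 5 rows; each row is the pose to reach, as a shift and turn from the pose commanded when the call began, along the tool's axes at that moment; what a row does not reach only later rows make up. A row lasts 1/10 s, in which the tool goes at most 50 mm and 8.59 degrees, less where a joint would pass 70% of its speed; a pose out of reach is approached as far as the arm can. A call with a gripper value outside its range is refused whole. The fingers move at their own pace and stop on an object; FORCE is the grip in N (left out, the last holds). Time passes only in rows, so rows that repeat a pose let the fingers close. It gives the time, the measured TCP pose, the force and the opening at its end, in the units of the state.
- r.get_state(): the state, without advancing time (a new reading comes with each control period).
- viewer.capture(name): name is "side" or "top" or "wrist"; returns a dict with "pixels" (400x640x3 uint8, blue, green, red), "depth" (400x640 float32, m along the optical axis (not along the pixel's ray), 0 where there is no reading), "fx", "fy", "cx", "cy" (pixels), "rvec" (rotation vector, rad) and "tvec" (3), from world to camera coordinates, as OpenCV has them; the wrist camera has in their place "T_tool_cam" (4x4, takes a point from camera to tool coordinates, whose origin is the TCP and whose axes are the tool frame's). Camera axes: x right, y down, z forward; pixel columns grow to the right and rows downward; lengths in m; the calibration is good to about 2 mm. A picture is of the moment at which its call begins: read the wrist's pose just before it.
- order.close_job(): hands the job in, once; it reports no verdict.
The state is a dict: "time_s": time; "joints": joint angles; "qd": joint speeds; "joint_torque": joint torques, N m; "tcp_pos": TCP position; "eef_rot": TCP orientation; "contact_force": force on the tool from outside, world axes, zero at the start; "moment": the same for the moment, N m; "gripper_width": finger opening in m.
Only numpy, scipy, OpenCV 4.12 (cv2) and the standard library are available. Lean on these libraries where they do the work, as an engineer would, in place of code of your own. Each camera call takes 0.05 s, during which the arm holds its last target.

## Working session

There is one attempt and no reset: what is moved stays moved. The work goes in short steps, Python scripts to look and compute and a shell command to move; the robot and the scene stay as the last step left them, time stands still between calls to the robot, and variables do not carry over. Pictures are saved under pics/ and viewed, and the job is handed in when it is done.

```bash
mkdir -p pics; ls; cat > h.py <<'E'
import numpy as np, cv2
from plant import r, viewer, order
from scipy.spatial.transform import Rotation as R
def cap(n,save=None):
    s=r.get_state(); c=viewer.capture(n)
    c['K']=np.array([[c['fx'],0,c['cx']],[0,c['fy'],c['cy']],[0,0,1.]])
    if n=='wrist':
        T=np.eye(4);T[:3,:3]=R.from_euler('xyz',s['eef_rot'],degrees=True).as_matrix();T[:3,3]=s['tcp_pos']
        c['Twc']=T@np.array(c['T_tool_cam'])
    else:
        Rm=cv2.Rodrigues(np.array(c['rvec'],float))[0];t=np.array(c['tvec'],float).reshape(3)
        T=np.eye(4);T[:3,:3]=Rm.T;T[:3,3]=-Rm.T@t;c['Twc']=T
    if save: cv2.imwrite('pics/'+save,c['pixels'])
    return c
def cloud(c):
    v,u=np.mgrid[:400,:640];d=c['depth']
    P=np.stack([(u-c['cx'])/c['fx']*d,(v-c['cy'])/c['fy']*d,d],-1)
    W=P@c['Twc'][:3,:3].T+c['Twc'][:3,3]; W[d==0]=np.nan
    return W
def ray(c,u,v,z):
    d=c['Twc'][:3,:3]@np.array([(u-c['cx'])/c['fx'],(v-c['cy'])/c['fy'],1]);o=c['Twc'][:3,3]
    return o+d*(z-o[2])/d[2]
E
python3 - <<'E'
from h import *
for n in ['top','side','wrist']:
    c=cap(n,n+'0.png'); print(n,c['Twc'].round(3).tolist())
    np.save(n+'0.npy',cloud(c))
print({k:np.round(v,3).tolist() for k,v in r.get_state().items()})
E
```

```text
pics
top [[0.013, -0.997, 0.074, 0.489], [-1.0, -0.013, -0.001, 0.066], [0.002, -0.074, -0.997, 1.824], [0.0, 0.0, 0.0, 1.0]]
side [[0.97, -0.176, 0.166, 0.412], [-0.241, -0.651, 0.72, -0.755], [-0.019, -0.739, -0.674, 0.94], [0.0, 0.0, 0.0, 1.0]]
wrist [[-0.23, -0.925, -0.303, 0.238], [-0.973, 0.219, 0.07, 0.637], [0.001, 0.311, -0.95, 0.384], [0.0, 0.0, 0.0, 1.0]]
{'time_s': 0.15, 'joints': [93.284, 20.582, 0.647, -0.015, -70.139, -16.505], 'qd': [0.065, -0.116, 0.177, 0.074, -0.096, 0.048], 'joint_torque': [-0.001, -58.328, 29.329, 7.001, 0.009, -0.0], 'tcp_pos': [0.154, 0.657, 0.226], 'eef_rot': [95.651, 89.925, -97.576], 'contact_force': [-0.37, 0.331, 0.606], 'moment': [0.069, -0.001, -0.026], 'gripper_width': 0.088}
```

View pics/top0.png

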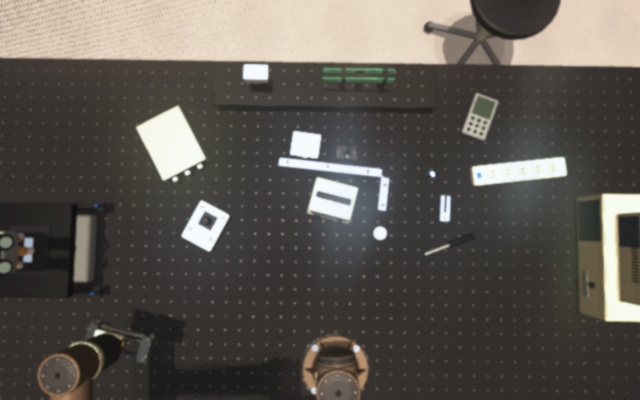

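View pics/side0.png

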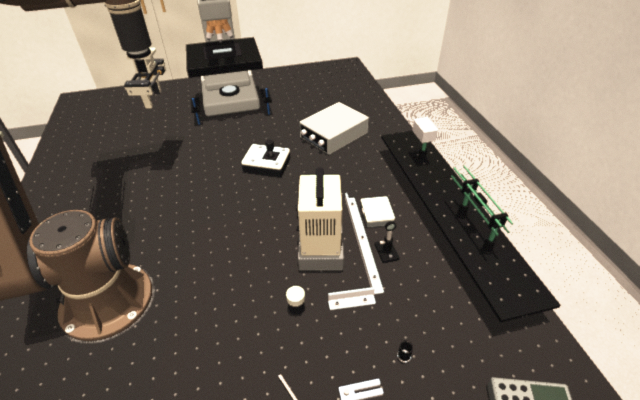

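View pics/wrist0.png

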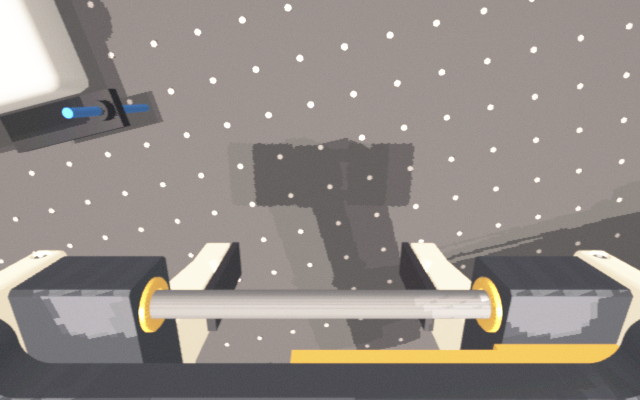

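The top view shows the unit at (333,198), with the long angle running from (280,161) to (381,173), the short angle from (385,178) to (383,210) and the objective case at (380,233). Next I'll measure from the depth clouds.

```bash
python3 - <<'E'
from h import *
for n in ['top','side']:
    W=np.load(n+'0.npy'); im=cv2.imread(f'pics/{n}0.png')
    print(n, cap(n)['fx'])
    # unit: high points
    for lo,hi in [(0.03,0.062),(0.05,.066),(0.1,0.225),(0.225,0.245),(0.25,0.28)]:
        m=(W[...,2]>lo)&(W[...,2]<hi)&(W[...,0]>.4)&(W[...,0]<.8)&(abs(W[...,1])<.2)
        k,l,st,ce=cv2.connectedComponentsWithStats(m.astype(np.uint8))
        for i in range(1,k):
            if st[i,4]<15: continue
            P=W[l==i]; rc=cv2.minAreaRect((P[:,:2]*1000).astype(np.float32))
            print(lo,hi,st[i].tolist(),np.nanmedian(P,0).round(3),[np.round(a,1) for a in rc])
    x=im[150:250,260:400] if n=='top' else im[160:330,270:420]
    cv2.imwrite(f'pics/{n}0z.png',cv2.resize(x,None,fx=5 if n=='top' else 3.5,fy=5 if n=='top' else 3.5,interpolation=cv2.INTER_CUBIC))
E
```

```text
top 494.6046127141386
0.03 0.062 [291, 146, 29, 13, 217] [0.781 0.116 0.034] [array([780.5, 121. ]), array([101.7,  40.7]), np.float64(86.5)]
0.03 0.062 [344, 152, 6, 6, 22] [ 0.772 -0.03   0.051] [array([768.7, -29.2]), array([19.7, 15.2]), np.float64(77.8)]
0.03 0.062 [307, 210, 7, 6, 20] [0.556 0.102 0.057] [array([555.9,  98.7]), array([25.3, 10.1]), np.float64(46.3)]
0.03 0.062 [330, 217, 8, 5, 16] [0.535 0.014 0.058] [array([535.3,  14.9]), array([27. ,  7.8]), np.float64(75.5)]
0.03 0.062 [340, 220, 10, 5, 23] [ 0.525 -0.027  0.057] [array([523.6, -25.8]), array([12.9, 32.9]), np.float64(9.0)]
0.05 0.066 [344, 148, 7, 10, 26] [ 0.776 -0.03   0.059] [array([777.2, -30.2]), array([22.8, 28.8]), np.float64(68.8)]
0.05 0.066 [309, 190, 5, 17, 17] [0.609 0.096 0.059] [array([609.4,  96.3]), array([ 3. , 59.2]), np.float64(76.5)]
0.05 0.066 [307, 208, 7, 7, 21] [0.559 0.102 0.059] [array([559.2, 100.5]), array([27.8, 12.6]), np.float64(45.4)]
0.05 0.066 [320, 215, 9, 4, 20] [0.542 0.05  0.059] [array([543.7,  48.4]), array([30.1,  7.6]), np.float64(78.8)]
0.05 0.066 [330, 217, 8, 5,
[... 1935 characters left out ...]
1, 7, 22] [ 0.496 -0.147  0.065] [array([ 491.9, -146.3]), array([28.5, 12.1]), np.float64(24.8)]
0.05 0.066 [286, 293, 18, 12, 72] [ 0.484 -0.17   0.058] [array([ 483.1, -164.3]), array([23.3, 43.5]), np.float64(83.0)]
0.1 0.225 [296, 205, 46, 42, 1446] [ 0.578 -0.046  0.165] [array([587.2,   6.7]), array([114.6, 124.6]), np.float64(75.5)]
0.1 0.225 [385, 221, 11, 10, 79] [ 0.78  -0.034  0.115] [array([780.6, -33.3]), array([29.5, 11.3]), np.float64(0.6)]
0.225 0.245 [298, 175, 44, 39, 1380] [0.588 0.004 0.237] [array([594.5,  18.1]), array([139.6, 109.2]), np.float64(75.7)]
0.25 0.28 [316, 168, 8, 35, 259] [0.592 0.004 0.27 ] [array([595.8,  17.4]), array([111.7,  17.9]), np.float64(76.0)]
```

```bash
python3 - <<'E'
import cv2
print(cv2.imread('pics/top0z.png').shape)
E
```

```text
(500, 700, 3)
```

View pics/top0z.png

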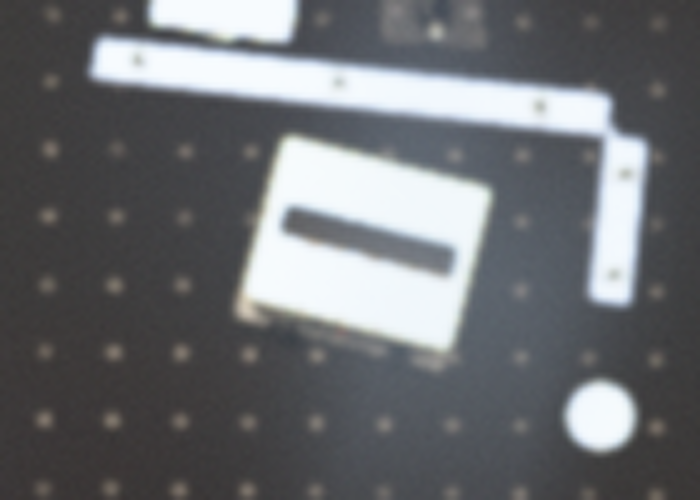

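View pics/side0z.png

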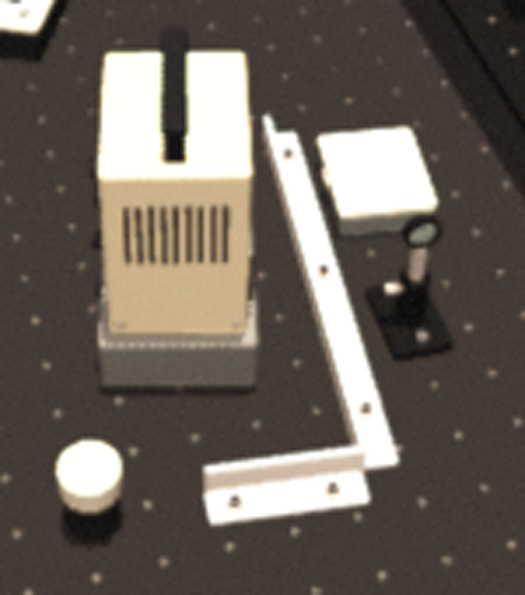

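```bash
python3 - <<'E'
from h import *
c=cap('top'); s=cap('side')
g=cv2.GaussianBlur(cv2.cvtColor(c['pixels'],6),(0,0),0.5).astype(float)
# long: column-wise lower edge crossing;
def sub(prof,th):  # last crossing downwards
    i=[k for k in range(len(prof)-1) if prof[k]>=th>prof[k+1]]
    return i[-1]+(prof[i[-1]]-th)/(prof[i[-1]]-prof[i[-1]+1]) if i else None
P=[]
for u in range(282,376):
    v0=int(161+ (u-282)*0.106+1); p=g[v0-3:v0+9,u]; k=sub(p,140)
    if k is not None:P.append((u,v0-3+k))
P=np.array(P)
Q=[]
for v in range(181,208):
    u0=383; p=g[v,u0-8:u0+4][::-1]; k=sub(p,140)
    if k is not None:Q.append((u0+3-k,v))
Q=np.array(Q)
def fit(X):
    for _ in range(3):
        vx,vy,x0,y0=cv2.fitLine(X.astype(np.float32),cv2.DIST_HUBER,0,.01,.01).ravel()
        e=(X[:,0]-x0)*vy-(X[:,1]-y0)*vx; X=X[abs(e)<max(.3,2*e.std())]
    return np.array([vx,vy]),np.array([x0,y0]),e.std(),len(X)
L=fit(P);S=fit(Q);print(L,S)
for z in (0,.03):
    a=[ray(c,*(L[1]+t*L[0]),z)[:2] for t in(-45,45)];b=[ray(c,*(S[1]+t*S[0]),z)[:2] for t in(-12,12)]
    da=a[1]-a[0];db=b[1]-b[0]
    t=np.linalg.solve(np.c_[da,-db],b[0]-a[0]);print(z,'corner',a[0]+t[0]*da,'ang long',np.degrees(np.arctan2(-da[1],-da[0])) ,'short',np.degrees(np.arctan2(db[1],db[0])))
f=lambda x,y:ray(s,270+(x-1.25)/3.5,160+(y-1.25)/3.5,.03).round(4)
for nm,p in dict(longend=(266,117),cornertop=(359,444),shortend=(204,467)).items(): print(nm,f(*p))
E
```

```text
(array([0.9935484 , 0.11340886], dtype=float32), array([328.5    , 171.43289], dtype=float32), np.float64(0.08251569697879464), 94) (array([ 0.10388298, -0.9945895 ], dtype=float32), array([378.10455, 195.2    ], dtype=float32), np.float64(0.07486027217392162), 27)
0 corner [ 0.69343516 -0.15792497] ang long 84.17937555681237 short -5.720141674645385
0.03 corner [ 0.69007509 -0.15424767] ang long 84.17937555681239 short -5.720141674645386
longend [0.731  0.2152 0.03  ]
cornertop [ 0.6913 -0.1582  0.03  ]
shortend [ 0.5728 -0.1483  0.03  ]
```

```bash
cat >> h.py <<'E'
def Rt(push_deg,tilt,flip=1):
    # approach: horizontal heading push_deg, tilt from vertical; tool y horizontal, perpendicular
    h=np.radians(push_deg);t=np.radians(tilt);H=np.array([np.cos(h),np.sin(h),0])
    a=H*np.sin(t)-np.array([0,0,np.cos(t)]); y=flip*np.array([-H[1],H[0],0]); return np.c_[a,y,np.cross(a,y)]
def plan(p,Rm):
    s=r.get_state();R0=R.from_euler('xyz',s['eef_rot'],degrees=True).as_matrix()
    t=R0.T@(np.array(p)-s['tcp_pos']); a=R.from_matrix(R0.T@Rm).as_rotvec(degrees=True)
    print('t',t.round(4),'a',a.round(2),'dist',np.linalg.norm(t).round(3),'ang',np.linalg.norm(a).round(1))
def st():
    s=r.get_state();M=R.from_euler('xyz',s['eef_rot'],degrees=True).as_matrix()
    print(round(s['time_s'],2),'p',np.round(s['tcp_pos'],4),'q',np.round(s['joints'],1),'F',np.round(s['contact_force'],1),'w',round(s['gripper_width'],4));print(M.round(3))
E
python3 - <<'E'
from h import *
st(); print(np.array(viewer.capture('wrist')['T_tool_cam']).round(3))
for f in (1,-1): plan([.42,.05,.2],Rt(-5.8,45,f))
E
```

```text
0.35 p [0.1544 0.657  0.2263] q [ 93.3  20.6   0.7  -0.  -70.1 -16.5] F [0.1 0.6 0. ] w 0.0876
[[-0.    -0.229 -0.973]
 [-0.    -0.973  0.229]
 [-1.     0.    -0.   ]]
[[ 0.    -0.311  0.95  -0.158]
 [ 1.    -0.001 -0.     0.001]
 [ 0.001  0.95   0.311 -0.086]
 [ 0.     0.     0.     1.   ]]
t [ 0.0266  0.5302 -0.3974] a [159.92  -4.31 -66.24] dist 0.663 ang 173.1
t [ 0.0266  0.5302 -0.3974] a [-7.03 44.94 -2.93] dist 0.663 ang 45.6
```

```bash
python3 -m creep '[{"ty":0.174,"tz":-0.142},{"ty":0.174,"tz":-0.142},{"ty":0.174,"tz":-0.142},{"ty":0.174,"tz":-0.142},{"ty":0.174,"tz":-0.142}]'
python3 -m creep '[{"ty":0.174,"tz":-0.142},{"ty":0.174,"tz":-0.142},{"ty":0.174,"tz":-0.142},{"ty":0.174,"tz":-0.142},{"ty":0.174,"tz":-0.142}]'
python3 -m creep '[{"ty":0.174,"tz":-0.142},{"ty":0.174,"tz":-0.142},{"ty":0.174,"tz":-0.142},{"ty":0.174,"tz":-0.142},{"ty":0.174,"tz":-0.142}]'
python3 - <<'E'
from h import *
st(); plan([.46,.043,.2],Rt(-5.8,45,-1)); plan([.46,.043,.2],Rt(-5.8,38,-1))
E
```

```text
0.4 p [0.1544 0.657  0.2264] q [ 93.3  20.6   0.7  -0.  -70.1 -16.5] F [ 0.2 -1.1 -0.2] w 0.0878
[[-0.    -0.229 -0.973]
 [-0.    -0.973  0.229]
 [-1.     0.    -0.   ]]
t [ 0.0266  0.5278 -0.4379] a [-7.03 44.94 -2.93] dist 0.686 ang 45.6
t [ 0.0266  0.5278 -0.4379] a [-7.15 37.95 -2.47] dist 0.686 ang 38.7invalid input
invalid input
invalid input
```

```bash
python3 -m creep '[{"ax":0,"ay":0,"az":0,"tx":0,"ty":0.174,"tz":-0.142,"fingers":0.085}]'; python3 -m creep '[{"ax":0,"ay":0,"az":0,"tx":0,"ty":0.174,"tz":-0.142,"fingers":0.085}]' 20
```

```text
time_s: 0.5
tcp_pos: [0.175, 0.6148, 0.2247]
eef_rot: [121.1, 89.9, -72.0]
contact_force: [-0.2, 0.1, -0.2]
gripper_width: 0.0861
time_s: 0.6
tcp_pos: [0.1982, 0.5665, 0.2254]
eef_rot: [104.0, 89.9, -89.2]
contact_force: [0.2, 0.1, 0.3]
gripper_width: 0.0853
```

```bash
python3 -m creep '[{"ax":0,"ay":0,"az":0,"tx":0,"ty":0.174,"tz":-0.142,"fingers":0.085},{"ax":0,"ay":0,"az":0,"tx":0,"ty":0.174,"tz":-0.142,"fingers":0.085},{"ax":0,"ay":0,"az":0,"tx":0,"ty":0.174,"tz":-0.142,"fingers":0.085},{"ax":0,"ay":0,"az":0,"tx":0,"ty":0.174,"tz":-0.142,"fingers":0.085},{"ax":0,"ay":0,"az":0,"tx":0,"ty":0.174,"tz":-0.142,"fingers":0.085}]'
python3 -m creep '[{"ax":0,"ay":0,"az":0,"tx":0,"ty":0.174,"tz":-0.142,"fingers":0.085},{"ax":0,"ay":0,"az":0,"tx":0,"ty":0.174,"tz":-0.142,"fingers":0.085},{"ax":0,"ay":0,"az":0,"tx":0,"ty":0.174,"tz":-0.142,"fingers":0.085},{"ax":0,"ay":0,"az":0,"tx":0,"ty":0.174,"tz":-0.142,"fingers":0.085},{"ax":0,"ay":0,"az":0,"tx":0,"ty":0.174,"tz":-0.142,"fingers":0.085}]'
python3 - <<'E'
from h import *
st(); plan([.46,.043,.2],Rt(-5.8,45,-1)); plan([.46,.043,.2],Rt(-5.8,38,-1))
E
```

```text
time_s: 1.1
tcp_pos: [0.2974, 0.3621, 0.227]
eef_rot: [-77.0, 90.0, 89.7]
contact_force: [0.6, 0.6, 0.9]
gripper_width: 0.0848
time_s: 1.6
tcp_pos: [0.3956, 0.1606, 0.2269]
eef_rot: [-122.9, 90.0, 43.8]
contact_force: [0.2, 1.1, 0.6]
gripper_width: 0.0849
1.6 p [0.3956 0.1606 0.2269] q [ 48.8  -3.8 -28.5   0.  -65.2  27.9] F [0.2 1.1 0.6] w 0.0849
[[ 0.001 -0.23  -0.973]
 [ 0.001 -0.973  0.23 ]
 [-1.    -0.001 -0.   ]]
t [ 0.0269  0.0996 -0.0897] a [-7.14 44.91 -2.92] dist 0.137 ang 45.6
t [ 0.0269  0.0996 -0.0897] a [-7.25 37.92 -2.46] dist 0.137 ang 38.7
```

```bash
python3 -m creep '[{"ax":-7.2,"ay":40,"az":-2.6,"tx":0.027,"ty":0.1,"tz":-0.09,"fingers":0.085},{"ax":-7.2,"ay":40,"az":-2.6,"tx":0.027,"ty":0.1,"tz":-0.09,"fingers":0.085},{"ax":-7.2,"ay":40,"az":-2.6,"tx":0.027,"ty":0.1,"tz":-0.09,"fingers":0.085},{"ax":-7.2,"ay":40,"az":-2.6,"tx":0.027,"ty":0.1,"tz":-0.09,"fingers":0.085},{"ax":-7.2,"ay":40,"az":-2.6,"tx":0.027,"ty":0.1,"tz":-0.09,"fingers":0.085}]'
python3 - <<'E'
from h import *
st(); cap('wrist','w1.png');cap('side','s1.png'); plan([.46,.043,.2],Rt(-5.8,40,-1))
E
```

```text
time_s: 2.1
tcp_pos: [0.4888, 0.0515, 0.2628]
eef_rot: [-179.9, 56.4, -6.0]
contact_force: [0.5, -0.7, -1.0]
gripper_width: 0.085
2.1 p [0.4888 0.0515 0.2628] q [ 42.  -18.  -58.1  46.  -34.9   6.7] F [ 0.5 -0.7 -1. ] w 0.085
[[ 0.551 -0.106 -0.828]
 [-0.058 -0.994  0.089]
 [-0.833 -0.001 -0.554]]
t [0.037  0.0109 0.057 ] a [-0.27  6.46 -0.19] dist 0.069 ang 6.5
```

View pics/s1.png

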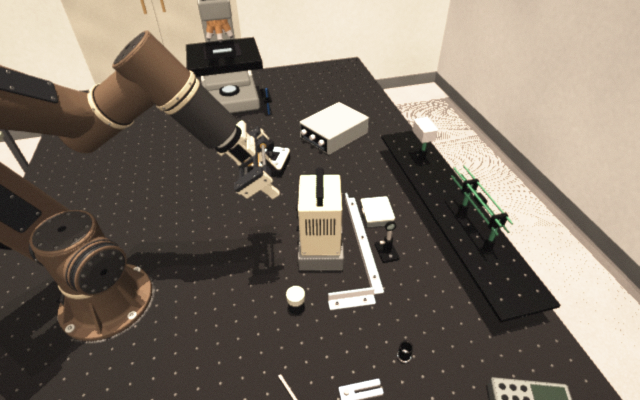

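View pics/w1.png

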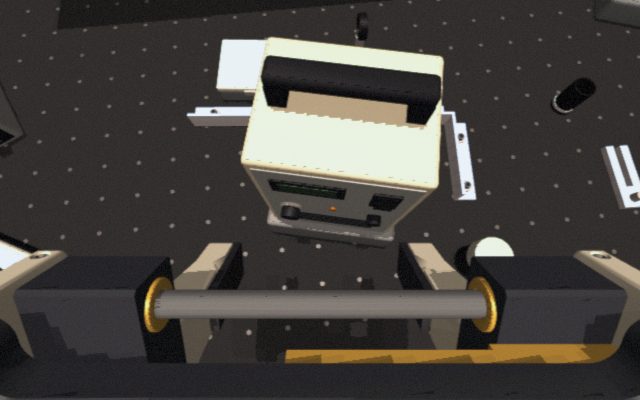

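```bash
python3 - <<'E'
from h import *
plan([.475,.043,.12],Rt(-5.8,40,-1))
E
```

```text
t [0.1119 0.0093 0.0888] a [-0.27  6.46 -0.19] dist 0.143 ang 6.5
```

```bash
python3 -m creep '[{"ax":0,"ay":2,"az":0,"tx":0.03,"ty":0.003,"tz":0.022,"fingers":0.085},{"ax":0,"ay":4,"az":0,"tx":0.06,"ty":0.006,"tz":0.045,"fingers":0.085},{"ax":0,"ay":6,"az":0,"tx":0.085,"ty":0.008,"tz":0.065,"fingers":0.085},{"ax":-0.3,"ay":6.5,"az":-0.2,"tx":0.112,"ty":0.009,"tz":0.089,"fingers":0.085},{"ax":-0.3,"ay":6.5,"az":-0.2,"tx":0.112,"ty":0.009,"tz":0.089,"fingers":0.085}]'
python3 - <<'E'
from h import *
st(); plan([.475,.043,.024],Rt(-5.8,40,-1));plan([.485,.042,.024],Rt(-5.8,36,-1))
E
```

```text
time_s: 2.7
tcp_pos: [0.5323, 0.0562, 0.2594]
eef_rot: [179.2, 54.4, -6.7]
contact_force: [0.3, -0.0, 0.0]
gripper_width: 0.0847
2.7 p [0.5323 0.0562 0.2594] q [ 33.9 -12.7 -58.2  56.2 -27.2   2.9] F [ 0.3 -0.   0. ] w 0.0847
[[ 0.579 -0.106 -0.809]
 [-0.068 -0.994  0.081]
 [-0.813  0.008 -0.583]]
t [0.159  0.0173 0.1824] a [ 0.08  4.37 -0.53] dist 0.243 ang 4.4
t [0.1649 0.0172 0.1742] a [ 0.06  0.37 -0.54] dist 0.24 ang 0.7
```

```bash
cat > kin.py <<'E'
import numpy as np
from scipy.optimize import least_squares
from scipy.spatial.transform import Rotation as R
D=[([93.283,20.546,.682,0,-70.136,-16.507],[.1544,.657,.2264]),
([48.8,-3.8,-28.5,0,-65.2,27.9],[.3956,.1606,.2269]),
([42.0,-18,-58.1,46,-34.9,6.7],[.4888,.0515,.2628]),
([33.9,-12.7,-58.2,56.2,-27.2,2.9],[.5323,.0562,.2594])]
rz=lambda a:R.from_euler('z',a,degrees=True).as_matrix()
ry=lambda a:R.from_euler('y',a,degrees=True).as_matrix()
rx=lambda a:R.from_euler('x',a,degrees=True).as_matrix()
def fk(q,P,s4=1,s6=1,full=False):
    h,l2,l3,e,L,d,a0=P
    A=rz(q[0]);p=np.array([0,0,h])+A@[a0,d,0]
    p=p+A@ry(q[1])@[0,0,l2]
    F=A@ry(q[1]-q[2]); p=p+F@[l3,0,e]
    W=F@rx(s4*q[3])@ry(-q[4]); p=p+W@[L,0,0]
    return (p,W@rx(s6*q[5])) if full else p
E
python3 - <<'E'
from kin import *
for s4 in (1,-1):
    f=lambda P:np.concatenate([fk(q,P,s4)-x for q,x in D]+[0.002*(np.array(P)-[.3,.4,.4,0,.25,-.19,0])])
    s=least_squares(f,[.3,.4,.4,0,.25,-.19,0]);print(s4,s.x.round(4),(s.fun[:12]*1000).round(1))
    for q,x in D: print(fk(q,s.x,s4,s4,True)[1].round(2).tolist())
E
```

```text
1 [-1.258   0.6725 -0.5172  0.512  -0.17   -0.197   0.7084] [  6.1 -14.8 -27.3  21.1  16.3  37.5 -33.9  -1.2 -14.8  18.7  -1.1   4.6]
[[-0.0, -0.94, -0.34], [0.0, -0.34, 0.94], [-1.0, -0.0, 0.0]]
[[0.0, -0.36, 0.93], [0.0, 0.93, 0.36], [-1.0, 0.0, 0.0]]
[[0.0, -0.0, 1.0], [0.55, 0.83, 0.0], [-0.83, 0.55, 0.0]]
[[0.16, 0.23, 0.96], [0.56, 0.78, -0.28], [-0.81, 0.58, -0.01]]
-1 [-0.4112  0.6351 -0.111   0.2175  0.216  -0.1879  0.4466] [ -3.4  -8.3 -16.7   5.9  12.7  23.6 -16.9   0.9 -11.9  16.5 -12.7   5. ]
[[-0.0, -0.97, 0.23], [0.0, 0.23, 0.97], [-1.0, 0.0, 0.0]]
[[0.0, -0.97, 0.23], [0.0, 0.23, 0.97], [-1.0, -0.0, 0.0]]
[[0.55, -0.83, 0.11], [-0.06, 0.09, 0.99], [-0.83, -0.55, 0.0]]
[[0.58, -0.81, 0.11], [-0.07, 0.08, 0.99], [-0.81, -0.58, -0.01]]
```

```bash
cat > log.py <<'E'
from h import *
import json
s=r.get_state();open('log.jsonl','a').write(json.dumps([list(map(float,s['joints'])),list(map(float,s['tcp_pos'])),list(map(float,s['eef_rot']))])+'\n');st()
E
python3 log.py
python3 -m creep '[{"ax":0,"ay":0,"az":0,"tx":-0.029,"ty":0.005,"tz":0.04,"fingers":0.085},{"ax":0,"ay":-5,"az":0,"tx":-0.035,"ty":0.006,"tz":0.048,"fingers":0.085}]'; python3 log.py
python3 -m creep '[{"ax":0,"ay":-8,"az":0,"tx":0,"ty":0,"tz":0,"fingers":0.085},{"ax":0,"ay":-16,"az":0,"tx":0,"ty":0,"tz":0,"fingers":0.085}]'; python3 log.py
python3 -m creep '[{"ax":0,"ay":-8,"az":0,"tx":0,"ty":0,"tz":0,"fingers":0.085},{"ax":30,"ay":-8,"az":0,"tx":0,"ty":0,"tz":0,"fingers":0.085}]'; python3 log.py
```

```text
2.7 p [0.5323 0.0562 0.2594] q [ 33.9 -12.7 -58.2  56.2 -27.2   2.9] F [ 0.3 -0.   0. ] w 0.0847
[[ 0.579 -0.106 -0.809]
 [-0.068 -0.994  0.081]
 [-0.813  0.008 -0.583]]
time_s: 2.9
tcp_pos: [0.4699, 0.0546, 0.2598]
eef_rot: [179.1, 59.5, -6.9]
contact_force: [1.4, 0.9, 1.4]
gripper_width: 0.0852
2.9 p [0.4699 0.0546 0.2598] q [ 46.6 -18.8 -55.8  38.9 -40.6  10.1] F [1.4 0.9 1.4] w 0.0852
[[ 0.504 -0.107 -0.857]
 [-0.061 -0.994  0.089]
 [-0.861  0.008 -0.508]]
time_s: 3.1
tcp_pos: [0.4704, 0.0571, 0.2603]
eef_rot: [178.4, 74.0, -7.4]
contact_force: [1.6, -1.7, 1.8]
gripper_width: 0.0851
3.1 p [0.4704 0.0571 0.2603] q [ 40.6 -10.6 -37.6  14.8 -53.1  35.7] F [ 1.6 -1.7  1.8] w 0.0851
[[ 0.273 -0.102 -0.957]
 [-0.035 -0.995  0.096]
 [-0.961  0.008 -0.275]]
time_s: 3.3
tcp_pos: [0.4761, 0.0583, 0.2606]
eef_rot: [-171.4, 82.1, -5.5]
contact_force: [0.1, -0.7, -0.1]
gripper_width: 0.0849
3.3 p [0.4761 0.0583 0.2606] q [ 34.9  -4.8 -27.8   5.9 -61.   38.4] F [ 0.1 -0.7 -0.1] w 0.0849
[[ 0.138 -0.242 -0.961]
 [-0.013 -0.97   0.242]
 [-0.99  -0.021 -0.137]]
```

```bash
cat >> kin.py <<'E'
import json
def load():
    out=[(q,np.array(x)) for q,x in D]
    try:
        for l in open('log.jsonl'):
            q,x,_=json.loads(l); out.append((q,np.array(x)))
    except FileNotFoundError: pass
    return out
# P: h,l2,l3,e,L,d,a0,d4,e4,e5,d5
def fk2(q,P,full=False):
    h,l2,l3,e,L,d,a0,d4,e4,e5=P
    A=rz(q[0]);p=np.array([0,0,h])+A@[a0,d,0]+A@ry(q[1])@[0,0,l2]
    F=A@ry(q[1]-q[2]); p=p+F@[0,0,e]
    G=F@rx(-q[3]); p=p+G@[l3,d4,e4]; W=G@ry(-q[4]); p=p+W@[L,0,e5]
    return (p,W@rx(-q[5]+90)) if full else p
P0=[.3,.4,.4,0,.3,-.1,0,-.1,0,0]
def fit():
    DD=load()
    f=lambda P:np.concatenate([fk2(q,P)-x for q,x in DD]+[0.0005*(np.array(P)-P0)])
    s=least_squares(f,P0); return s.x,(s.fun[:3*len(DD)]*1000).round(1).reshape(-1,3)
E
python3 - <<'E'
from kin import *
s,e=fit();print(s.round(4));print(e)
E
```

```text
[ 2.015e-01  6.017e-01  4.661e-01 -1.300e-03  3.790e-01  1.000e-03
 -1.900e-03 -1.927e-01  3.000e-04 -3.000e-04]
[[-0.  -0.   0.1]
 [ 0.1  0.3  0.1]
 [ 0.1  0.   0.3]
 [ 0.1  0.1 -0. ]
 [-0.2  0.  -0.2]
 [-0.  -0.2 -0.1]
 [-0.  -0.1 -0.1]
 [-0.1 -0.1 -0.1]]
```

```bash
cat >> kin.py <<'E'
LO=np.array([-176.03,-82.01,-58.28,-173.87,-174.79,-173.66])+.5;HI=np.array([176.03,121.73,71.71,95.51,-.11,173.66])-.5
PF=fit()[0]
def ik(p,Rm,q0s):
    best=None
    for q0 in q0s:
        def f(q):
            a,M=fk2(q,PF,True); return np.r_[(a-p)*1000,R.from_matrix(Rm.T@M).as_rotvec(degrees=True)*5]
        s=least_squares(f,np.clip(q0,LO+.1,HI-.1),bounds=(LO,HI),max_nfev=200)
        if best is None or s.cost<best.cost: best=s
    return best.x,np.sqrt(2*best.cost)
E
python3 - <<'E'
from kin import *
from h import Rt,r
q=r.get_state()['joints']
_,M=fk2(q,PF,True);print(M.round(3).tolist())
seeds=[list(q),[46,-19,-50,40,-35,10],[10,0,-50,-90,-60,0],[60,-10,-40,-60,-60,0],[-20,0,-50,90,-60,60],[46,0,-30,0,-60,170]]
for x in (.47,.49,.52,.57):
  for tilt in (20,25,30,35,40):
    o=[]
    for fl in (-1,1):
        a,e=ik([x,.042-(x-.47)*.1,.024],Rt(-5.8,tilt,fl),seeds); o.append((a.round(0).tolist(),round(e,1)))
    print(x,tilt,o)
E
```

```text
[[0.138, 0.242, 0.961], [-0.013, 0.97, -0.242], [-0.99, 0.021, 0.137]]
0.47 20 [([31.0, 9.0, -58.0, 28.0, -13.0, -153.0], np.float64(38.9)), ([31.0, 9.0, -58.0, 28.0, -13.0, 27.0], np.float64(38.9))]
0.47 25 [([30.0, 8.0, -58.0, 26.0, -12.0, -149.0], np.float64(60.9)), ([30.0, 8.0, -58.0, 26.0, -12.0, 31.0], np.float64(60.9))]
0.47 30 [([-17.0, 10.0, -52.0, -150.0, -4.0, 70.0], np.float64(22.9)), ([3.0, 11.0, -42.0, -92.0, -1.0, 173.0], np.float64(51.0))]
0.47 35 [([-14.0, 9.0, -48.0, -132.0, -5.0, 49.0], np.float64(9.2)), ([3.0, 9.0, -42.0, -91.0, -1.0, 173.0], np.float64(37.1))]
0.47 40 [([-6.0, 7.0, -44.0, -115.0, -1.0, 25.0], np.float64(8.5)), ([3.0, 8.0, -42.0, -91.0, -1.0, 173.0], np.float64(33.0))]
0.49 20 [([28.0, 10.0, -58.0, 33.0, -12.0, -156.0], np.float64(34.3)), ([28.0, 10.0, -58.0, 33.0, -12.0, 24.0], np.float64(34.3))]
0.49 25 [([28.0, 9.0, -58.0, 32.0, -11.0, -154.0], np.float64(56.5)), ([28.0, 9.0, -58.0, 32.0, -11.0, 26.0], np.float64(56.5))]
0.49 30 [([-17.0, 11.0, -51.0, -153.0, -4.0, 73.0], np.float64(23.1)), ([3.0, 12.0, -40.0, -91.0, -1.0, 173.0], np.float64(52
[... 859 characters left out ...]
0, 12.0, -38.0, -91.0, -1.0, 173.0], np.float64(31.3))]
0.57 20 [([16.0, 15.0, -57.0, 63.0, -6.0, -173.0], np.float64(19.5)), ([13.0, 15.0, -58.0, 72.0, -6.0, 0.0], np.float64(18.5))]
0.57 25 [([5.0, 15.0, -58.0, 95.0, -5.0, 165.0], np.float64(40.3)), ([11.0, 14.0, -58.0, 79.0, -6.0, -5.0], np.float64(40.9))]
0.57 30 [([-16.0, 16.0, -45.0, -165.0, -3.0, 84.0], np.float64(23.6)), ([6.0, 14.0, -58.0, 95.0, -7.0, -16.0], np.float64(61.4))]
0.57 35 [([-15.0, 16.0, -42.0, -145.0, -6.0, 62.0], np.float64(14.2)), ([2.0, 16.0, -33.0, -90.0, -1.0, 173.0], np.float64(41.5))]
0.57 40 [([-7.0, 15.0, -35.0, -119.0, -1.0, 29.0], np.float64(0.5)), ([2.0, 15.0, -33.0, -90.0, -1.0, 173.0], np.float64(30.8))]
```

```bash
sed -i 's/rx(-q\[5\]+90)/rx(-q[5]-90)/' kin.py; cat > search.py <<'E'
from kin import *
from h import Rt,r
import itertools
q=r.get_state()['joints']
_,M=fk2(q,PF,True);print(M.round(3).tolist(),R.from_euler('xyz',r.get_state()['eef_rot'],degrees=True).as_matrix().round(3).tolist())
cn=np.radians(-5.8);X=np.array([np.cos(cn),np.sin(cn),0]);Y=np.array([-X[1],X[0],0])
box=lambda a,b,c:np.array(list(itertools.product(np.linspace(*a,9),np.linspace(*b,9),np.linspace(*c,5))))
tip=box((-.02,0),(-.021,.021),(-.0095,.0095));body=np.r_[box((-.22,-.066),(-.097,.097),(-.039,.039)),box((-.19,-.13),(-.05,.05),(-.12,-.04))]
seeds=[list(q),[46,-19,-50,40,-35,10],[-10,10,-45,-130,-10,50],[30,10,-20,-60,-60,0],[30,10,-20,50,-60,100],[30,10,-20,50,-60,-100]]
unit=np.array([.5965,.0205,0])
res=[]
for hd in range(-130,131,20):
  for tilt in (20,35,50,65):
    for roll in range(-180,180,30):
      Rm=Rt(hd,tilt,1)@rx(roll)
      T=tip@Rm.T; B=body@Rm.T
      zoff=.012-min(T[:,2].min(),0) # lowest point 12mm
      low=T[T[:,2]+zoff<.055]; k=low@X; i=k.argmax()
      if T[i,2]+zoff>.05: continue
      zt=zoff
      if (B[:,2]+zt).min()<.02: continue
      # clearance to cover in push dir, for body pts in height range & lateral overlap given contact at lateral s on face
      for s in (-.04,0,.04):
        lat=(B-T[i])@Y+s
        m=(B[:,2]+zt<.275)&(abs(lat)<.078)
        cl=k[i]+.009-((B[m]@X).max() if m.any() else -1)
        if cl<.008: continue
        res.append((cl,hd,tilt,roll,s,Rm,T[i],zt))
print(len(res))
out=[]
for cl,hd,tilt,roll,s,Rm,c,zt in res:
    if abs(s)>.01: continue
    es=[];qs=[]
    for d in (-.015,.05):
        # contact world pos
        F=np.array([.535,.0356,0])+X*d
        p=F-c; p[2]=zt
        a,e=ik(p,Rm,seeds if not qs else [qs[0]]); es.append(e);qs.append(a)
        if e>3: break
    if max(es)<3: out.append((hd,tilt,roll,s,round(cl,3),[x.round(0).tolist() for x in qs])); print(out[-1],flush=True)
E
timeout 500 python3 search.py
```

```text
[[0.138, -0.242, -0.961], [-0.013, -0.97, 0.242], [-0.99, -0.021, -0.137]] [[0.138, -0.242, -0.961], [-0.013, -0.97, 0.242], [-0.99, -0.021, -0.137]]
24
(10, 50, -180, 0, np.float64(0.025), [[-33.0, 25.0, -55.0, -131.0, -43.0, -100.0], [-25.0, 24.0, -46.0, -129.0, -35.0, -111.0]])
```

```bash
cat > s2.py <<'E'
from kin import *
from h import Rt
seeds=[[-33,25,-55,-131,-43,-100],[-25,24,-46,-129,-35,-111],[-20,20,-45,-120,-30,-120]]
for hd in (-6,5,15):
  for tilt in (34,38,42,46,50,55):
    o=[]
    for x,y in ((.49,.04),(.525,.036),(.575,.03)):
      for fl in (-1,):
        a,e=ik([x,y,.025],Rt(hd,tilt,fl),seeds);o.append((a.round(0).tolist(),round(e,1)))
    print(hd,tilt,o)
E
python3 s2.py
```

```text
-6 34 [([-15.0, 11.0, -48.0, -138.0, -5.0, -124.0], np.float64(13.2)), ([-15.0, 13.0, -46.0, -143.0, -6.0, -119.0], np.float64(14.7)), ([-15.0, 16.0, -42.0, -150.0, -5.0, -113.0], np.float64(17.2))]
-6 38 [([-14.0, 10.0, -46.0, -130.0, -6.0, -134.0], np.float64(0.0)), ([-13.0, 12.0, -43.0, -131.0, -5.0, -134.0], np.float64(2.1)), ([-14.0, 16.0, -40.0, -136.0, -6.0, -128.0], np.float64(5.7))]
-6 42 [([-26.0, 14.0, -58.0, -147.0, -25.0, -105.0], np.float64(2.9)), ([-24.0, 16.0, -55.0, -150.0, -25.0, -104.0], np.float64(0.0)), ([-21.0, 18.0, -48.0, -150.0, -20.0, -107.0], np.float64(0.0))]
-6 46 [([-28.0, 14.0, -58.0, -143.0, -29.0, -107.0], np.float64(15.7)), ([-27.0, 19.0, -58.0, -150.0, -33.0, -100.0], np.float64(7.7)), ([-24.0, 22.0, -55.0, -156.0, -33.0, -98.0], np.float64(0.0))]
-6 50 [([-30.0, 15.0, -58.0, -140.0, -32.0, -108.0], np.float64(29.0)), ([-29.0, 20.0, -58.0, -147.0, -37.0, -101.0], np.float64(20.5)), ([-26.0, 26.0, -58.0, -157.0, -43.0, -94.0], np.float64(4.0))]
-6 55 [([-33.0, 16.0, -58.0, -136.0, -36.0, -109.0], np.float64(46.2)), ([-32.0, 22.0, -58.0, -143.0, -42.0
[... 1740 characters left out ...]
, -90.0, -14.0, -164.0], np.float64(0.0)), ([-3.0, 16.0, -32.0, -84.0, -12.0, -173.0], np.float64(0.9))]
15 46 [([-23.0, 14.0, -46.0, -108.0, -28.0, -131.0], np.float64(0.0)), ([-20.0, 16.0, -41.0, -106.0, -25.0, -137.0], np.float64(0.0)), ([-15.0, 18.0, -35.0, -102.0, -22.0, -145.0], np.float64(0.0))]
15 50 [([-33.0, 20.0, -50.0, -116.0, -39.0, -113.0], np.float64(0.0)), ([-29.0, 20.0, -46.0, -115.0, -36.0, -118.0], np.float64(0.0)), ([-24.0, 21.0, -40.0, -113.0, -32.0, -126.0], np.float64(0.0))]
15 55 [([-43.0, 31.0, -56.0, -120.0, -53.0, -93.0], np.float64(0.0)), ([-37.0, 28.0, -51.0, -121.0, -49.0, -101.0], np.float64(0.0)), ([-31.0, 27.0, -44.0, -121.0, -44.0, -109.0], np.float64(0.0))]
```

```bash
cat > s3.py <<'E'
from kin import *
from h import Rt,r
seeds=[[-33,25,-55,-131,-43,-100],[-25,24,-46,-129,-35,-111],[-20,10,-45,-120,-30,-120]]
for hd,t in ((5,46),(0,44),(-3,44)):
  for p in ((.46,.035,.2),(.47,.035,.12),(.47,.035,.06),(.49,.03,.06),(.51,.03,.06),(.51,.03,.025),(.53,.03,.025),(.58,.02,.025),(.60,.02,.025)):
    a,e=ik(p,Rt(hd,t,-1),seeds);print(hd,t,p,a.round(0).tolist(),round(e,1))
E
python3 s3.py
```

```text
5 46 (0.46, 0.035, 0.2) [1.0, -13.0, -46.0, -94.0, -2.0, -173.0] 65.9
5 46 (0.47, 0.035, 0.12) [-0.0, -4.0, -45.0, -93.0, -3.0, -173.0] 23.2
5 46 (0.47, 0.035, 0.06) [-16.0, 4.0, -47.0, -110.0, -16.0, -145.0] 0.0
5 46 (0.49, 0.03, 0.06) [-15.0, 6.0, -45.0, -109.0, -15.0, -147.0] 0.0
5 46 (0.51, 0.03, 0.06) [-13.0, 7.0, -43.0, -108.0, -14.0, -148.0] 0.0
5 46 (0.51, 0.03, 0.025) [-27.0, 17.0, -50.0, -126.0, -29.0, -116.0] 0.0
5 46 (0.53, 0.03, 0.025) [-25.0, 17.0, -48.0, -127.0, -27.0, -118.0] 0.0
5 46 (0.58, 0.02, 0.025) [-20.0, 19.0, -40.0, -122.0, -21.0, -127.0] 0.0
5 46 (0.6, 0.02, 0.025) [-18.0, 19.0, -37.0, -121.0, -19.0, -131.0] 0.0
0 44 (0.46, 0.035, 0.2) [-9.0, -13.0, -49.0, -130.0, -1.0, -134.0] 70.7
0 44 (0.47, 0.035, 0.12) [-3.0, -4.0, -45.0, -106.0, -1.0, -162.0] 29.6
0 44 (0.47, 0.035, 0.06) [-8.0, 3.0, -46.0, -109.0, -6.0, -155.0] 0.0
0 44 (0.49, 0.03, 0.06) [-4.0, 4.0, -43.0, -104.0, -3.0, -163.0] 0.0
0 44 (0.51, 0.03, 0.06) [-2.0, 6.0, -40.0, -101.0, -1.0, -168.0] 0.6
0 44 (0.51, 0.03, 0.025) [-26.0, 15.0, -52.0, -134.0, -25.0, -113.0] 0.0
0 44 (0.53, 0.03, 0.025) [-24.0, 16.0, -50.0, -135.0, -24.0, -115.0] 0.0
0 44 (0.58, 0.02, 0.025) [-20.0, 18.0, -42.0, -130.0, -18.0, -124.0] 0.0
0 44 (0.6, 0.02, 0.025) [-18.0, 19.0, -38.0, -128.0, -15.0, -128.0] 0.0
-3 44 (0.46, 0.035, 0.2) [-17.0, -15.0, -58.0, -169.0, -1.0, -91.0] 60.9
-3 44 (0.47, 0.035, 0.12) [-6.0, -4.0, -46.0, -117.0, -1.0, -151.0] 26.5
-3 44 (0.47, 0.035, 0.06) [-16.0, 3.0, -49.0, -122.0, -11.0, -138.0] 0.0
-3 44 (0.49, 0.03, 0.06) [-15.0, 5.0, -47.0, -121.0, -9.0, -141.0] 0.0
-3 44 (0.51, 0.03, 0.06) [-14.0, 6.0, -45.0, -121.0, -9.0, -141.0] 0.0
-3 44 (0.51, 0.03, 0.025) [-28.0, 17.0, -56.0, -143.0, -29.0, -105.0] 0.0
-3 44 (0.53, 0.03, 0.025) [-26.0, 17.0, -54.0, -144.0, -27.0, -106.0] 0.0
-3 44 (0.58, 0.02, 0.025) [-22.0, 19.0, -46.0, -141.0, -21.0, -113.0] 0.0
-3 44 (0.6, 0.02, 0.025) [-21.0, 20.0, -43.0, -141.0, -20.0, -114.0] 0.0
```

```bash
cat > s4.py <<'E'
from kin import *
from h import Rt,r
import itertools
q0=np.array(r.get_state()['joints'])
qA,e=ik([.475,.03,.03],Rt(5,46,-1),[[-27,15,-50,-126,-29,-116]]);print(qA.round(1),e)
box=lambda a,b,c:np.array(list(itertools.product(np.linspace(*a,5),np.linspace(*b,5),np.linspace(*c,3))))
body=np.r_[box((-.22,-.066),(-.097,.097),(-.039,.039)),box((-.19,-.13),(-.05,.05),(-.12,-.04)),box((-.066,0),(-.065,.065),(-.01,.01))]
for bump in (0,-15,-25):
  print('bump',bump);pp=None
  for s in np.linspace(0,1,11):
    q=q0+(qA-q0)*s; q[1]+=bump*np.sin(np.pi*s)
    p,M=fk2(q,PF,True); B=body@M.T+p
    c=np.radians(-13.9);X=np.array([np.cos(c),np.sin(c)]);Y=np.array([-X[1],X[0]])
    b=(B[:,:2]-[.5965,.0205]);u=b@X;v=b@Y
    m=(abs(v)<.085)&(B[:,2]<.28); 
    w=fk2(q,PF.copy()*np.array([1,1,1,1,0,1,1,1,1,1]))
    print(round(s,1),p.round(3),'hit clearance x',(-.063-u[m].max()).round(3) if m.any() else None,'zmin',B[:,2].min().round(3),'wrist',w.round(2), 'dang',None if pp is None else R.from_matrix(pp.T@M).magnitude()*57.3);pp=M
E
python3 s4.py
```

```text
[ -30.1   13.8  -53.4 -123.5  -29.7 -116.6] 1.0144033231690765e-13
bump 0
0.0 [0.476 0.058 0.26 ] hit clearance x 0.053 zmin 0.258 wrist [0.42 0.06 0.64] dang None
0.1 [0.425 0.058 0.19 ] hit clearance x 0.032 zmin 0.182 wrist [0.42 0.01 0.57] dang 30.480636216436398
0.2 [0.379 0.073 0.137] hit clearance x 0.044 zmin 0.13 wrist [ 0.39 -0.04  0.5 ] dang 31.461238022555683
0.3 [0.348 0.097 0.102] hit clearance x 0.079 zmin 0.09 wrist [ 0.35 -0.07  0.44] dang 32.253501421883634
0.4 [0.334 0.124 0.079] hit clearance x 0.103 zmin 0.052 wrist [ 0.31 -0.09  0.39] dang 32.87986995516937
0.5 [0.339 0.146 0.067] hit clearance x 0.144 zmin 0.026 wrist [ 0.26 -0.09  0.35] dang 33.36736798641698
0.6 [0.36  0.157 0.06 ] hit clearance x 0.169 zmin 0.013 wrist [ 0.22 -0.08  0.33] dang 33.74497195958963
0.7 [0.392 0.152 0.056] hit clearance x 0.107 zmin 0.007 wrist [ 0.2  -0.05  0.31] dang 34.04100551735724
0.8 [0.426 0.128 0.05 ] hit clearance x 0.072 zmin 0.009 wrist [ 0.18 -0.03  0.3 ] dang 34.28078341863907
0.9 [0.456 0.086 0.042] hit clearance x 0.039 zmin 0.016 wrist [ 0.19 -0.01  0.29] dang 34
[... 1729 characters left out ...]
0.125 zmin 0.219 wrist [ 0.2  -0.1   0.49] dang 30.832013164278717
0.5 [0.364 0.147 0.226] hit clearance x 0.127 zmin 0.191 wrist [ 0.17 -0.09  0.45] dang 31.654646417467905
0.6 [0.388 0.155 0.213] hit clearance x 0.151 zmin 0.158 wrist [ 0.15 -0.07  0.41] dang 32.96077424593506
0.7 [0.42  0.147 0.189] hit clearance x 0.13 zmin 0.132 wrist [ 0.15 -0.04  0.37] dang 34.526651011594666
0.8 [0.451 0.12  0.15 ] hit clearance x 0.056 zmin 0.093 wrist [ 0.15 -0.02  0.34] dang 36.06455935220531
0.9 [0.473 0.079 0.096] hit clearance x 0.025 zmin 0.062 wrist [ 0.17 -0.    0.32] dang 37.312900186833744
1.0 [0.475 0.03  0.03 ] hit clearance x 0.03 zmin 0.023 wrist [0.2  0.01 0.29] dang 38.08888881628318
```

```bash
cat > s5.py <<'E'
from kin import *
from h import Rt
seeds=[[-33,25,-55,-131,-43,80],[-20,20,-45,-120,-10,60],[0,10,-35,-90,-5,10],[10,10,-35,-60,-5,-20]]
for hd in (-6,0,8):
  for tilt in (34,37,40,43,46):
    o=[]
    for p in ((.48,.03,.1),(.50,.03,.06),(.51,.03,.025),(.585,.02,.025)):
        a,e=ik(p,Rt(hd,tilt,1),seeds);o.append((a.round(0).tolist(),round(e,1)))
    print(hd,tilt,o)
E
python3 s5.py
```

```text
-6 34 [([-18.0, -1.0, -57.0, -173.0, -1.0, 94.0], np.float64(37.8)), ([-16.0, 7.0, -49.0, -149.0, -3.0, 67.0], np.float64(27.9)), ([-16.0, 12.0, -46.0, -139.0, -6.0, 58.0], np.float64(15.7)), ([-16.0, 17.0, -42.0, -150.0, -5.0, 68.0], np.float64(19.7))]
-6 37 [([-15.0, -1.0, -51.0, -148.0, -1.0, 65.0], np.float64(35.4)), ([-14.0, 6.0, -46.0, -135.0, -3.0, 51.0], np.float64(20.0)), ([-14.0, 11.0, -44.0, -130.0, -5.0, 46.0], np.float64(6.1)), ([-15.0, 17.0, -39.0, -139.0, -6.0, 56.0], np.float64(11.4))]
-6 40 [([-11.0, -1.0, -47.0, -131.0, -1.0, 45.0], np.float64(27.3)), ([-11.0, 6.0, -44.0, -125.0, -3.0, 39.0], np.float64(9.9)), ([-22.0, 13.0, -51.0, -141.0, -16.0, 65.0], np.float64(0.0)), ([-13.0, 16.0, -37.0, -129.0, -6.0, 45.0], np.float64(1.2))]
-6 43 [([-9.0, -1.0, -46.0, -122.0, -1.0, 34.0], np.float64(16.9)), ([-16.0, 6.0, -47.0, -128.0, -8.0, 46.0], np.float64(0.0)), ([-27.0, 17.0, -58.0, -149.0, -29.0, 78.0], np.float64(0.2)), ([-22.0, 19.0, -48.0, -149.0, -21.0, 73.0], np.float64(0.0))]
-6 46 [([-7.0, -2.0, -45.0, -117.0, -1.0, 28.0], np.float64(5.5)), ([-26.0, 9.0, -56.0, -
[... 1946 characters left out ...]
 -23.0], np.float64(35.1)), ([9.0, 6.0, -41.0, -75.0, -1.0, -16.0], np.float64(16.3)), ([7.0, 11.0, -39.0, -78.0, -1.0, -11.0], np.float64(0.9)), ([8.0, 16.0, -33.0, -70.0, -1.0, -20.0], np.float64(5.9))]
8 43 [([9.0, -1.0, -44.0, -75.0, -1.0, -16.0], np.float64(23.0)), ([7.0, 5.0, -41.0, -78.0, -1.0, -11.0], np.float64(3.7)), ([-15.0, 12.0, -42.0, -108.0, -16.0, 36.0], np.float64(0.0)), ([-5.0, 16.0, -32.0, -94.0, -9.0, 14.0], np.float64(0.0))]
8 46 [([8.0, -2.0, -44.0, -78.0, -1.0, -12.0], np.float64(10.5)), ([-12.0, 6.0, -43.0, -102.0, -15.0, 27.0], np.float64(0.0)), ([-25.0, 16.0, -47.0, -119.0, -27.0, 57.0], np.float64(0.0)), ([-18.0, 18.0, -37.0, -114.0, -20.0, 44.0], np.float64(0.0))]
```

```bash
cat > s6.py <<'E'
from kin import *
from h import Rt,r
import itertools
q0=np.array(r.get_state()['joints'])
qA,e=ik([.495,.038,.04],Rt(0,45,1),[[-27,15,-50,-126,-29,66]]);print(qA.round(1),e)
box=lambda a,b,c:np.array(list(itertools.product(np.linspace(*a,5),np.linspace(*b,5),np.linspace(*c,3))))
body=np.r_[box((-.22,-.066),(-.097,.097),(-.039,.039)),box((-.19,-.13),(-.05,.05),(-.12,-.04)),box((-.066,0),(-.065,.065),(-.01,.01))]
bump=-22;pp=None
for s in np.linspace(0,1,19):
    q=q0+(qA-q0)*s; q[1]+=bump*np.sin(np.pi*s)
    p,M=fk2(q,PF,True); B=body@M.T+p
    c=np.radians(-13.9);X=np.array([np.cos(c),np.sin(c)]);Y=np.array([-X[1],X[0]])
    b=(B[:,:2]-[.5965,.0205]);u=b@X;v=b@Y
    m=(abs(v)<.085)&(B[:,2]<.28); 
    w=fk2(q,PF.copy()*np.array([1,1,1,1,0,1,1,1,1,1]))
    print(round(s,2),p.round(3),q.round(0),'clr',(-.063-u[m].max()).round(3) if m.any() else None,'zmin',B[:,2].min().round(3),'wrist',w.round(2), 'dang',None if pp is None else round(R.from_matrix(pp.T@M).magnitude()*57.3,1));pp=M
E
python3 s6.py
```

```text
[ -25.3   11.7  -53.1 -132.5  -24.2   63.6] 1.535044680303068e-12
0.0 [0.476 0.058 0.26 ] [ 35.  -5. -28.   6. -61.  38.] clr 0.053 zmin 0.258 wrist [0.42 0.06 0.64] dang None
0.06 [0.445 0.06  0.246] [ 32.  -8. -29.  -2. -59.  40.] clr 0.078 zmin 0.236 wrist [0.4  0.02 0.62] dang 9.2
0.11 [0.418 0.069 0.236] [ 28. -10. -31. -10. -57.  41.] clr 0.101 zmin 0.219 wrist [ 0.37 -0.02  0.6 ] dang 9.1
0.17 [0.396 0.083 0.23 ] [ 25. -13. -32. -17. -55.  43.] clr 0.12 zmin 0.205 wrist [ 0.33 -0.05  0.58] dang 9.1
0.22 [0.379 0.099 0.227] [ 22. -15. -33. -25. -53.  44.] clr 0.135 zmin 0.195 wrist [ 0.3  -0.07  0.56] dang 9.0
0.28 [0.368 0.117 0.226] [ 18. -17. -35. -33. -51.  45.] clr 0.145 zmin 0.188 wrist [ 0.27 -0.08  0.53] dang 8.9
0.33 [0.362 0.135 0.226] [ 15. -18. -36. -40. -49.  47.] clr 0.153 zmin 0.183 wrist [ 0.24 -0.09  0.51] dang 8.8
0.39 [0.362 0.152 0.227] [ 12. -19. -38. -48. -47.  48.] clr 0.154 zmin 0.181 wrist [ 0.22 -0.09  0.48] dang 8.8
0.44 [0.367 0.166 0.227] [  8. -19. -39. -56. -45.  50.] clr 0.13 zmin 0.179 wrist [ 0.2  -0.08  0.46] dang 8.9
0.5 [0.377 0.176 0.226] [
[... 424 characters left out ...]
.0
0.72 [0.447 0.164 0.19 ] [ -9. -10. -46. -94. -34.  57.] clr 0.065 zmin 0.135 wrist [ 0.16 -0.01  0.36] dang 10.4
0.78 [0.466 0.146 0.169] [ -12.   -6.  -47. -102.  -32.   58.] clr 0.046 zmin 0.116 wrist [0.16 0.01 0.35] dang 10.8
0.83 [0.482 0.123 0.143] [ -15.   -2.  -49. -109.  -30.   59.] clr 0.029 zmin 0.099 wrist [0.17 0.02 0.34] dang 11.3
0.89 [0.493 0.097 0.112] [ -19.    2.  -50. -117.  -28.   61.] clr 0.017 zmin 0.081 wrist [0.19 0.03 0.33] dang 11.6
0.94 [0.497 0.068 0.077] [ -22.    7.  -52. -125.  -26.   62.] clr 0.013 zmin 0.064 wrist [0.21 0.04 0.32] dang 12.0
1.0 [0.495 0.038 0.04 ] [ -25.   12.  -53. -133.  -24.   64.] clr 0.017 zmin 0.033 wrist [0.23 0.04 0.31] dang 12.2
```

```bash
cat > s7.py <<'E'
from kin import *
from h import Rt,r
import sys
# joint path stored at first use
import os
if not os.path.exists('path.npy'):
    q0=np.array(r.get_state()['joints']);qA,e=ik([.49,.038,.05],Rt(0,45,1),[[-27,15,-50,-126,-29,66]]);np.save('path.npy',np.array([q0,qA]))
q0,qA=np.load('path.npy')
def w(s):
    q=q0+(qA-q0)*s; q[1]+=-12*np.sin(np.pi*s); return q
s=float(sys.argv[1]); st=r.get_state();R0=R.from_euler('xyz',st['eef_rot'],degrees=True).as_matrix()
p,M=fk2(w(s),PF,True)
print('now q',np.round(st['joints'],0),'target q',w(s).round(0),p.round(3));print('t',(R0.T@(p-st['tcp_pos'])).round(3),'a',R.from_matrix(R0.T@M).as_rotvec(degrees=True).round(1))
E
python3 s7.py .2
```

```text
now q [ 35.  -5. -28.   6. -61.  38.] target q [ 24.  -9. -32. -21. -53.  42.] [0.399 0.095 0.199]
t [ 0.05  -0.016  0.091] a [ 22.6  -9.4 -20.2]
```

```bash
python3 -m creep '[{"ax":5.7,"ay":-2.4,"az":-5,"tx":0.012,"ty":-0.004,"tz":0.023,"fingers":0},{"ax":11.3,"ay":-4.7,"az":-10,"tx":0.025,"ty":-0.008,"tz":0.045,"fingers":0},{"ax":17,"ay":-7,"az":-15,"tx":0.037,"ty":-0.012,"tz":0.068,"fingers":0},{"ax":22.6,"ay":-9.4,"az":-20.2,"tx":0.05,"ty":-0.016,"tz":0.091,"fingers":0},{"ax":22.6,"ay":-9.4,"az":-20.2,"tx":0.05,"ty":-0.016,"tz":0.091,"fingers":0}]' 20; python3 s7.py .4
```

```text
time_s: 3.8
tcp_pos: [0.3933, 0.0929, 0.1958]
eef_rot: [-74.2, 67.0, 69.5]
contact_force: [1.0, -0.7, 0.6]
gripper_width: 0.0502
now q [ 24. -10. -33. -21. -52.  41.] target q [ 12. -11. -37. -47. -44.  45.] [0.383 0.149 0.18 ]
t [ 0.034 -0.029  0.039] a [ 24.4  -4.4 -19.4]
```

```bash
python3 -m creep '[{"ax":6,"ay":-1.1,"az":-4.8,"tx":0.008,"ty":-0.007,"tz":0.01,"fingers":0},{"ax":12.2,"ay":-2.2,"az":-9.7,"tx":0.017,"ty":-0.015,"tz":0.02,"fingers":0},{"ax":18.3,"ay":-3.3,"az":-14.5,"tx":0.025,"ty":-0.022,"tz":0.03,"fingers":0},{"ax":24.4,"ay":-4.4,"az":-19.4,"tx":0.034,"ty":-0.029,"tz":0.039,"fingers":0},{"ax":24.4,"ay":-4.4,"az":-19.4,"tx":0.034,"ty":-0.029,"tz":0.039,"fingers":0}]'; python3 s7.py .6
```

```text
time_s: 4.3
tcp_pos: [0.3844, 0.1493, 0.1803]
eef_rot: [-56.3, 47.7, 61.8]
contact_force: [0.3, -0.2, 0.7]
gripper_width: 0.0105
now q [ 13. -11. -37. -47. -44.  45.] target q [  1.  -8. -41. -74. -36.  48.] [0.42  0.168 0.167]
t [ 0.032 -0.025 -0.01 ] a [ 28.9   1.2 -17.9]
```

Following the joint path well.

```bash
python3 -m creep '[{"ax":7.2,"ay":0.3,"az":-4.5,"tx":0.008,"ty":-0.006,"tz":-0.003,"fingers":0},{"ax":14.4,"ay":0.6,"az":-9,"tx":0.016,"ty":-0.012,"tz":-0.005,"fingers":0},{"ax":21.7,"ay":0.9,"az":-13.4,"tx":0.024,"ty":-0.019,"tz":-0.008,"fingers":0},{"ax":28.9,"ay":1.2,"az":-17.9,"tx":0.032,"ty":-0.025,"tz":-0.01,"fingers":0},{"ax":28.9,"ay":1.2,"az":-17.9,"tx":0.032,"ty":-0.025,"tz":-0.01,"fingers":0}]'; python3 s7.py .8; python3 -c "
from h import *
cap('side','s2.png')"
```

```text
time_s: 4.8
tcp_pos: [0.4205, 0.1675, 0.1672]
eef_rot: [-38.8, 35.4, 44.7]
contact_force: [-0.9, -0.3, -0.2]
gripper_width: 0.0004
now q [  1.  -8. -41. -74. -36.  48.] target q [ -10.   -1.  -46. -100.  -27.   51.] [0.472 0.125 0.126]
t [ 0.03  -0.034 -0.065] a [ 32.    7.8 -16.3]
```

View pics/s2.png

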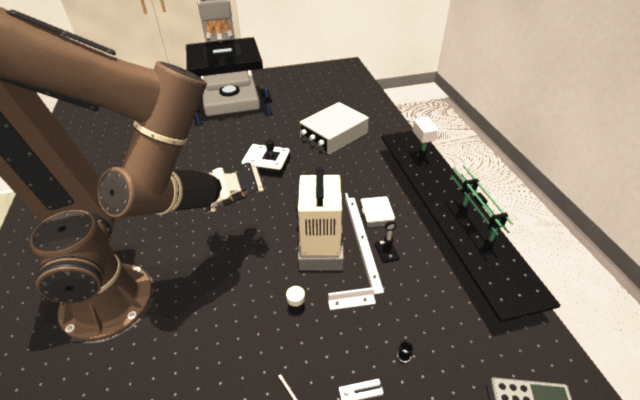

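```bash
python3 -m creep '[{"ax":6.5,"ay":1.6,"az":-3.3,"tx":0.006,"ty":-0.007,"tz":-0.013,"fingers":0},{"ax":13,"ay":3.2,"az":-6.6,"tx":0.012,"ty":-0.014,"tz":-0.026,"fingers":0},{"ax":19.5,"ay":4.7,"az":-9.8,"tx":0.018,"ty":-0.021,"tz":-0.039,"fingers":0},{"ax":26,"ay":6.3,"az":-13,"tx":0.024,"ty":-0.027,"tz":-0.052,"fingers":0},{"ax":32,"ay":7.8,"az":-16.3,"tx":0.03,"ty":-0.034,"tz":-0.065,"fingers":0}]'; python3 s7.py .9;python3 s7.py 1;  python3 -c "
from h import *
cap('side','s3.png')"
```

```text
time_s: 5.35
tcp_pos: [0.4745, 0.125, 0.1276]
eef_rot: [-19.3, 34.2, 23.0]
contact_force: [-1.4, 0.5, -0.8]
gripper_width: 0.0003
now q [ -10.   -1.  -46. -101.  -28.   52.] target q [ -16.    3.  -48. -114.  -23.   53.] [0.488 0.084 0.092]
t [ 0.018 -0.03  -0.044] a [16.9  6.4 -8. ]
now q [ -10.   -1.  -46. -101.  -28.   52.] target q [ -22.    8.  -51. -127.  -19.   54.] [0.49  0.038 0.05 ]
t [ 0.027 -0.056 -0.1  ] a [ 33.8  13.7 -15.9]
```

View pics/s3.png

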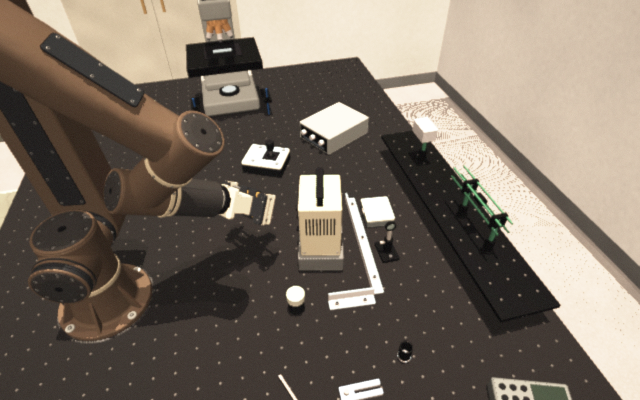

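```bash
python3 -m creep '[{"ax":6.8,"ay":2.5,"az":-3.2,"tx":0.007,"ty":-0.012,"tz":-0.018,"fingers":0},{"ax":13.5,"ay":5,"az":-6.4,"tx":0.014,"ty":-0.024,"tz":-0.035,"fingers":0},{"ax":20.2,"ay":7.8,"az":-9.6,"tx":0.02,"ty":-0.035,"tz":-0.055,"fingers":0},{"ax":27,"ay":10.8,"az":-12.8,"tx":0.024,"ty":-0.046,"tz":-0.078,"fingers":0},{"ax":33.8,"ay":13.7,"az":-15.9,"tx":0.027,"ty":-0.056,"tz":-0.1,"fingers":0}]'; python3 s7.py 1;  python3 -c "
from h import *
cap('side','s4.png');st();plan([.505,.036,.025],Rt(0,45,1))"
```

```text
time_s: 5.9
tcp_pos: [0.489, 0.0381, 0.0493]
eef_rot: [0.0, 45.1, 0.0]
contact_force: [0.1, 0.5, -0.2]
gripper_width: 0.0002
now q [ -22.    9.  -52. -129.  -20.   57.] target q [ -22.    8.  -51. -127.  -19.   54.] [0.49  0.038 0.05 ]
t [ 0.    -0.     0.001] a [-0.  -0.1 -0. ]
5.95 p [0.4891 0.0369 0.0477] q [ -22.5    8.8  -51.5 -128.9  -20.    56.6] F [ 0.2 -1.  -2.2] w 0.0006
[[ 0.703  0.008  0.711]
 [-0.003  1.    -0.008]
 [-0.711  0.003  0.703]]
t [ 0.0274 -0.0009 -0.0047] a [-0.45 -0.3   0.17] dist 0.028 ang 0.6
```

View pics/s4.png

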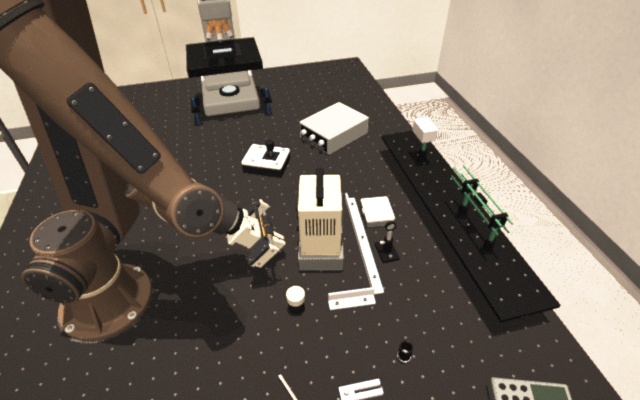

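```bash
python3 -m creep '[{"ax":0,"ay":0,"az":0,"tx":0.008,"ty":0,"tz":-0.001,"fingers":0},{"ax":0,"ay":0,"az":0,"tx":0.016,"ty":0,"tz":-0.002,"fingers":0},{"ax":0,"ay":0,"az":0,"tx":0.025,"ty":-0.001,"tz":-0.004,"fingers":0},{"ax":0,"ay":0,"az":0,"tx":0.025,"ty":-0.001,"tz":-0.004,"fingers":0}]'; python3 -m creep '[{"ax":0,"ay":0,"az":0,"tx":0.002,"ty":0,"tz":0.002,"fingers":0},{"ax":0,"ay":0,"az":0,"tx":0.004,"ty":0,"tz":0.004,"fingers":0},{"ax":0,"ay":0,"az":0,"tx":0.006,"ty":-0.001,"tz":0.006,"fingers":0},{"ax":0,"ay":0,"az":0,"tx":0.008,"ty":-0.001,"tz":0.008,"fingers":0},{"ax":0,"ay":0,"az":0,"tx":0.01,"ty":-0.001,"tz":0.01,"fingers":0}]';python3 -c "
from h import *
cap('side','s5.png');cap('top','t5.png');st()"
```

```text
time_s: 6.35
tcp_pos: [0.5035, 0.038, 0.0283]
eef_rot: [0.1, 45.0, 0.2]
contact_force: [0.6, -0.4, -0.0]
gripper_width: 0.0003
time_s: 6.85
tcp_pos: [0.5181, 0.036, 0.0293]
eef_rot: [0.1, 45.0, -0.1]
contact_force: [-0.8, -0.3, -0.5]
gripper_width: 0.0006
6.95 p [0.5181 0.0359 0.0291] q [ -26.4   16.5  -53.7 -138.7  -28.3   71.5] F [ 0.5  0.5 -0.4] w 0.0003
[[ 0.707  0.003  0.708]
 [-0.001  1.    -0.003]
 [-0.708  0.001  0.707]]
```

View pics/s5.png

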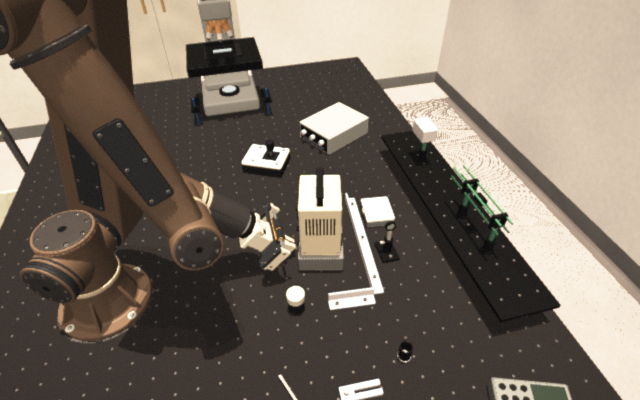

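```bash
for i in 1; do python3 -m creep '[{"ax":0,"ay":0,"az":0,"tx":0.002,"ty":0,"tz":0.002,"fingers":0},{"ax":0,"ay":0,"az":0,"tx":0.004,"ty":0,"tz":0.004,"fingers":0},{"ax":0,"ay":0,"az":0,"tx":0.006,"ty":-0.001,"tz":0.006,"fingers":0},{"ax":0,"ay":0,"az":0,"tx":0.008,"ty":-0.001,"tz":0.008,"fingers":0},{"ax":0,"ay":0,"az":0,"tx":0.01,"ty":-0.001,"tz":0.01,"fingers":0}]'; done; python3 -m creep '[{"ax":0,"ay":0,"az":0,"tx":0.002,"ty":0,"tz":0.002,"fingers":0},{"ax":0,"ay":0,"az":0,"tx":0.004,"ty":0,"tz":0.004,"fingers":0},{"ax":0,"ay":0,"az":0,"tx":0.006,"ty":-0.001,"tz":0.006,"fingers":0},{"ax":0,"ay":0,"az":0,"tx":0.008,"ty":-0.001,"tz":0.008,"fingers":0},{"ax":0,"ay":0,"az":0,"tx":0.01,"ty":-0.001,"tz":0.01,"fingers":0}]'
cat > pose.py <<'E'
from h import *
import sys
def unit(n):
    c=cap(n,sys.argv[1]+n+'.png');W=cloud(c)
    m=(W[...,2]>.228)&(W[...,2]<.246)&(W[...,0]>.5)&(W[...,0]<.8)&(abs(W[...,1])<.25)
    k,l,s,_=cv2.connectedComponentsWithStats(m.astype(np.uint8));i=1+s[1:,4].argmax();P=W[l==i]
    (cx,cy),(w,h),a=cv2.minAreaRect((P[:,:2]*1000).astype(np.float32))
    if w<h:a+=90
    a=(a-90+45)%90-45 if False else a-90
    if a<-90:a+=180
    if a>90:a-=180
    cc=np.array([.692,-.157]);t=np.radians(-5.8);X=np.array([np.cos(t),np.sin(t)]);Y=np.array([-X[1],X[0]]);d=np.array([cx,cy])/1000-cc
    print(n,'xy',round(cx,1),round(cy,1),'wh',round(w,1),round(h,1),'yaw',round(a,2),'corner x,y',(d@X).round(4),(d@Y).round(4),'z',np.median(P[:,2]).round(4))
unit('top');unit('side')
E
python3 pose.py a
```

```text
time_s: 7.45
tcp_pos: [0.5288, 0.0356, 0.0271]
eef_rot: [0.1, 45.4, -0.0]
contact_force: [-17.2, -0.8, 11.2]
gripper_width: 0.0004
time_s: 7.95
tcp_pos: [0.5416, 0.0354, 0.0268]
eef_rot: [0.2, 45.4, 0.1]
contact_force: [-18.0, -0.5, 13.2]
gripper_width: 0.0005
top xy 609.4 20.5 wh 137.4 109.2 yaw -14.45 corner x,y -0.1001 0.1682 z 0.2351
side xy 608.6 19.6 wh 143.0 108.7 yaw -14.07 corner x,y -0.1009 0.1672 z 0.2366
```

```bash
python3 -m creep '[{"ax":0,"ay":0,"az":0,"tx":0.002,"ty":0,"tz":0.002,"fingers":0},{"ax":0,"ay":0,"az":0,"tx":0.004,"ty":0,"tz":0.004,"fingers":0},{"ax":0,"ay":0,"az":0,"tx":0.006,"ty":-0.001,"tz":0.006,"fingers":0},{"ax":0,"ay":0,"az":0,"tx":0.008,"ty":-0.001,"tz":0.008,"fingers":0},{"ax":0,"ay":0,"az":0,"tx":0.01,"ty":-0.001,"tz":0.01,"fingers":0}]'; python3 -m creep '[{"ax":0,"ay":0,"az":0,"tx":0.002,"ty":0,"tz":0.002,"fingers":0},{"ax":0,"ay":0,"az":0,"tx":0.004,"ty":0,"tz":0.004,"fingers":0},{"ax":0,"ay":0,"az":0,"tx":0.006,"ty":-0.001,"tz":0.006,"fingers":0},{"ax":0,"ay":0,"az":0,"tx":0.008,"ty":-0.001,"tz":0.008,"fingers":0},{"ax":0,"ay":0,"az":0,"tx":0.01,"ty":-0.001,"tz":0.01,"fingers":0}]';python3 pose.py b; python3 -c "
from h import *
st()"
```

```text
time_s: 8.55
tcp_pos: [0.5558, 0.0342, 0.0267]
eef_rot: [0.1, 45.4, 0.0]
contact_force: [-17.2, 0.5, 11.1]
gripper_width: 0.0007
time_s: 9.05
tcp_pos: [0.5699, 0.0331, 0.0266]
eef_rot: [0.1, 45.4, 0.0]
contact_force: [-22.2, -1.7, 15.1]
gripper_width: 0.0006
top xy 638.0 18.6 wh 137.6 108.5 yaw -13.58 corner x,y -0.0715 0.1693 z 0.2352
side xy 636.1 16.3 wh 140.3 108.7 yaw -13.7 corner x,y -0.0731 0.1668 z 0.2365
9.15 p [0.5698 0.0331 0.0266] q [ -21.5   18.3  -46.3 -137.9  -22.5   65.7] F [-16.2   0.6  10.4] w 0.0004
[[ 0.702  0.001  0.713]
 [ 0.     1.    -0.002]
 [-0.713  0.001  0.702]]
```

View pics/bside.png

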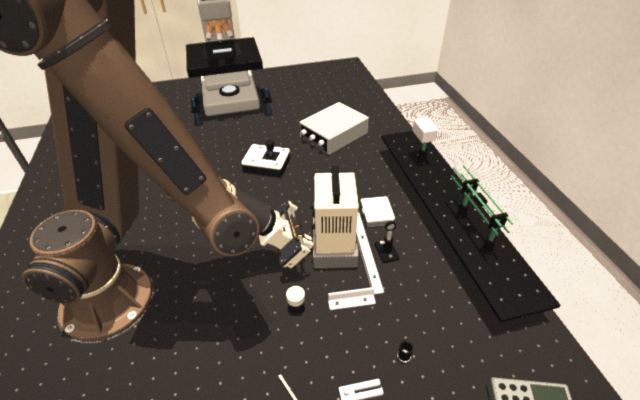

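```bash
python3 -m creep '[{"ax":0,"ay":0,"az":0,"tx":0.001,"ty":0,"tz":0.001,"fingers":0},{"ax":0,"ay":0,"az":0,"tx":0.002,"ty":0,"tz":0.002,"fingers":0},{"ax":0,"ay":0,"az":0,"tx":0.003,"ty":-0.001,"tz":0.003,"fingers":0},{"ax":0,"ay":0,"az":0,"tx":0.004,"ty":-0.001,"tz":0.004,"fingers":0},{"ax":0,"ay":0,"az":0,"tx":0.005,"ty":-0.001,"tz":0.005,"fingers":0}]';python3 pose.py c; python3 -m creep '[{"ax":0,"ay":0,"az":0,"tx":0.0005,"ty":0,"tz":0.0005,"fingers":0},{"ax":0,"ay":0,"az":0,"tx":0.001,"ty":0,"tz":0.001,"fingers":0},{"ax":0,"ay":0,"az":0,"tx":0.0015,"ty":0,"tz":0.0015,"fingers":0},{"ax":0,"ay":0,"az":0,"tx":0.002,"ty":0,"tz":0.002,"fingers":0}]';python3 pose.py d
```

```text
time_s: 9.65
tcp_pos: [0.5708, 0.0337, 0.0239]
eef_rot: [0.1, 45.9, 0.1]
contact_force: [-43.0, 3.0, 26.2]
gripper_width: 0.0011
top xy 637.6 18.5 wh 137.4 109.6 yaw -13.22 corner x,y -0.0718 0.1691 z 0.2349
side xy 635.7 14.7 wh 141.1 108.6 yaw -13.59 corner x,y -0.0734 0.1652 z 0.2364
time_s: 10.15
tcp_pos: [0.5712, 0.0341, 0.0228]
eef_rot: [0.1, 46.1, 0.2]
contact_force: [-52.2, -0.8, 35.6]
gripper_width: 0.0007
top xy 638.3 18.4 wh 137.2 108.9 yaw -13.14 corner x,y -0.0712 0.1691 z 0.2351
side xy 636.4 17.5 wh 140.7 108.6 yaw -13.59 corner x,y -0.073 0.168 z 0.2365
```

```bash
python3 -m creep '[{"ax":0,"ay":0,"az":0,"tx":-0.005,"ty":0,"tz":-0.005,"fingers":0},{"ax":0,"ay":0,"az":0,"tx":-0.01,"ty":0,"tz":-0.01,"fingers":0},{"ax":0,"ay":0,"az":0,"tx":-0.018,"ty":0,"tz":-0.018,"fingers":0},{"ax":0,"ay":0,"az":0,"tx":-0.022,"ty":-0.02,"tz":-0.022,"fingers":0},{"ax":0,"ay":0,"az":0,"tx":-0.022,"ty":-0.04,"tz":-0.022,"fingers":0}]';python3 pose.py e; python3 -c "
from h import *
st();plan([.54,-.01,.03],Rt(0,45,1))"
```

```text
time_s: 10.75
tcp_pos: [0.5515, -0.0099, 0.0282]
eef_rot: [0.1, 45.2, -0.1]
contact_force: [0.5, 0.3, -0.3]
gripper_width: 0.0005
top xy 638.1 17.9 wh 137.6 108.8 yaw -12.81 corner x,y -0.0713 0.1686 z 0.235
side xy 636.5 17.5 wh 142.7 108.9 yaw -12.88 corner x,y -0.0728 0.168 z 0.2365
10.85 p [ 0.5542 -0.0114  0.0297] q [ -24.5   16.2  -43.6 -124.8  -20.7   54.3] F [0.6 0.6 0.3] w 0.0005
[[ 0.708  0.003  0.706]
 [-0.003  1.    -0.002]
 [-0.706 -0.     0.708]]
t [-0.0102  0.0013 -0.0098] a [-0.12  0.07  0.16] dist 0.014 ang 0.2
```

View pics/eside.png

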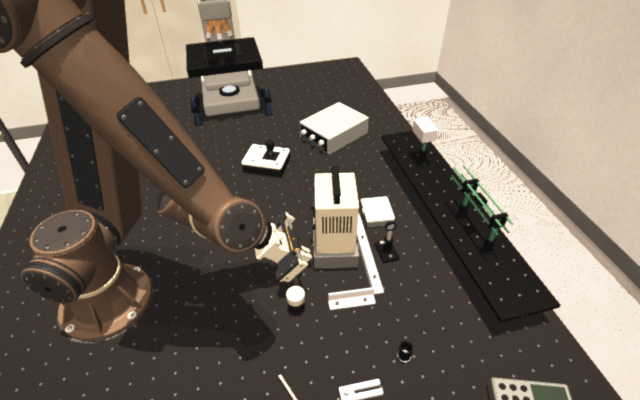

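```bash
python3 -m creep '[{"ax":0,"ay":0,"az":0,"tx":0.0012,"ty":0,"tz":0.0016,"fingers":0},{"ax":0,"ay":0,"az":0,"tx":0.0024,"ty":0,"tz":0.0032,"fingers":0},{"ax":0,"ay":0,"az":0,"tx":0.0036,"ty":0,"tz":0.0048,"fingers":0},{"ax":0,"ay":0,"az":0,"tx":0.0048,"ty":0,"tz":0.0064,"fingers":0},{"ax":0,"ay":0,"az":0,"tx":0.006,"ty":0,"tz":0.008,"fingers":0}]';python3 pose.py f
```

```text
time_s: 11.35
tcp_pos: [0.5611, -0.0089, 0.029]
eef_rot: [0.1, 45.3, -0.1]
contact_force: [-12.7, -1.6, 8.5]
gripper_width: 0.0004
top xy 638.2 18.0 wh 137.6 109.3 yaw -12.79 corner x,y -0.0712 0.1686 z 0.235
side xy 636.4 16.7 wh 141.4 109.1 yaw -12.93 corner x,y -0.0728 0.1672 z 0.2364
```

```bash
python3 -m creep '[{"ax":0,"ay":0,"az":0,"tx":0.0012,"ty":0,"tz":0.0016,"fingers":0},{"ax":0,"ay":0,"az":0,"tx":0.0024,"ty":0,"tz":0.0032,"fingers":0},{"ax":0,"ay":0,"az":0,"tx":0.0036,"ty":0,"tz":0.0048,"fingers":0},{"ax":0,"ay":0,"az":0,"tx":0.0048,"ty":0,"tz":0.0064,"fingers":0},{"ax":0,"ay":0,"az":0,"tx":0.006,"ty":0,"tz":0.008,"fingers":0}]';python3 pose.py g
```

```text
time_s: 11.95
tcp_pos: [0.5646, -0.0093, 0.0272]
eef_rot: [-0.1, 45.8, -0.3]
contact_force: [-33.8, -9.3, 18.0]
gripper_width: 0.0005
top xy 640.4 17.9 wh 137.7 108.8 yaw -11.27 corner x,y -0.069 0.1688 z 0.2349
side xy 638.3 15.2 wh 142.8 108.8 yaw -11.12 corner x,y -0.0708 0.1659 z 0.2365
```

```bash
python3 -m creep '[{"ax":0,"ay":0,"az":0,"tx":0.0006,"ty":0,"tz":0.0014,"fingers":0},{"ax":0,"ay":0,"az":0,"tx":0.0012,"ty":0,"tz":0.0028,"fingers":0},{"ax":0,"ay":0,"az":0,"tx":0.0018,"ty":0,"tz":0.0042,"fingers":0}]'; python3 -m creep '[{"ax":0,"ay":0,"az":0,"tx":0,"ty":0,"tz":0,"fingers":0},{"ax":0,"ay":0,"az":0,"tx":0,"ty":0,"tz":0,"fingers":0}]';python3 pose.py h
```

```text
time_s: 12.35
tcp_pos: [0.5711, -0.0099, 0.0292]
eef_rot: [-0.0, 45.7, -0.3]
contact_force: [-8.9, -3.2, -3.7]
gripper_width: 0.0001
time_s: 12.55
tcp_pos: [0.5727, -0.0097, 0.03]
eef_rot: [-0.0, 45.6, -0.2]
contact_force: [-9.6, -3.2, -2.2]
gripper_width: 0.0009
top xy 645.5 18.5 wh 138.0 109.0 yaw -7.2 corner x,y -0.064 0.1699 z 0.235
side xy 643.7 17.3 wh 141.4 109.4 yaw -7.16 corner x,y -0.0656 0.1685 z 0.2366
```

```bash
python3 -m creep '[{"ax":0,"ay":0,"az":0,"tx":0.0006,"ty":0,"tz":0.0009,"fingers":0},{"ax":0,"ay":0,"az":0,"tx":0.0012,"ty":0,"tz":0.0018,"fingers":0},{"ax":0,"ay":0,"az":0,"tx":0.002,"ty":0,"tz":0.003,"fingers":0}]'; python3 pose.py i
```

```text
time_s: 12.95
tcp_pos: [0.5739, -0.0101, 0.0297]
eef_rot: [-0.1, 45.7, -0.3]
contact_force: [-22.6, -9.0, 8.2]
gripper_width: 0.0002
top xy 646.1 18.5 wh 137.7 109.5 yaw -7.29 corner x,y -0.0634 0.17 z 0.2352
side xy 644.5 17.5 wh 139.8 109.2 yaw -6.85 corner x,y -0.0649 0.1688 z 0.2365
```

```bash
python3 -m creep '[{"ax":0,"ay":0,"az":0,"tx":0.0006,"ty":0,"tz":0.0012,"fingers":0},{"ax":0,"ay":0,"az":0,"tx":0.0012,"ty":0,"tz":0.0024,"fingers":0},{"ax":0,"ay":0,"az":0,"tx":0.0012,"ty":0,"tz":0.0026,"fingers":0}]'; python3 pose.py j;python3 -c "
from h import *
st()"
```

```text
time_s: 13.35
tcp_pos: [0.5761, -0.0107, 0.03]
eef_rot: [-0.2, 45.8, -0.4]
contact_force: [-18.0, -9.7, -0.6]
gripper_width: 0.0003
top xy 647.8 19.1 wh 137.6 108.4 yaw -5.47 corner x,y -0.0617 0.1707 z 0.2351
side xy 645.5 18.1 wh 140.8 108.2 yaw -5.57 corner x,y -0.064 0.1695 z 0.2365
13.45 p [ 0.5761 -0.0107  0.0299] q [ -19.2   16.2  -38.7 -119.6  -14.9   44.3] F [-18.4  -9.7   0.1] w 0.0006
[[ 0.697  0.006  0.717]
 [-0.005  1.    -0.003]
 [-0.717 -0.002  0.697]]
```

```bash
python3 -c "
import cv2
a=cv2.imread('pics/jside.png')[150:330,230:430];cv2.imwrite('pics/jz.png',cv2.resize(a,None,fx=3.3,fy=3.3,interpolation=2))"
```

View pics/jz.png

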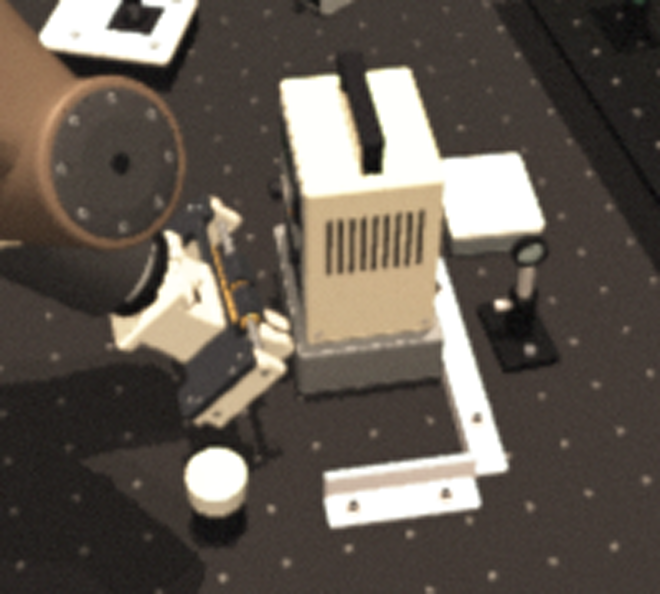

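```bash
cat > s8.py <<'E'
from kin import *
from h import Rt
seeds=[[-19,16,-39,-120,-15,44],[0,10,-20,-90,-40,0],[20,10,-20,-90,-60,-60],[40,20,-20,0,-60,0],[60,20,-10,60,-60,90],[30,20,-10,60,-60,-90],[0,20,-10,-60,-60,90],[40,20,-20,0,-60,120],[40,20,-20,0,-60,-120]]
for hd in (-96,-80,-65):
  for tilt in (36,42,50):
   for fl in (1,-1):
    o=[]
    for p in ((.658,.14,.15),(.657,.14,.03),(.645,.015,.03)):
        a,e=ik(p,Rt(hd,tilt,fl),seeds);o.append((a.round(0).tolist(),round(e,1)))
    print(hd,tilt,fl,o)
E
python3 s8.py
```

```text
-96 36 1 [([41.0, 35.0, -5.0, 24.0, -79.0, 122.0], np.float64(0.0)), ([41.0, 42.0, -10.0, 26.0, -68.0, 117.0], np.float64(0.0)), ([33.0, 37.0, -21.0, 32.0, -60.0, 118.0], np.float64(0.0))]
-96 36 -1 [([41.0, 35.0, -5.0, 24.0, -79.0, -58.0], np.float64(0.0)), ([41.0, 42.0, -10.0, 26.0, -68.0, -63.0], np.float64(0.0)), ([33.0, 37.0, -21.0, 32.0, -60.0, -62.0], np.float64(0.0))]
-96 42 1 [([42.0, 38.0, -4.0, 27.0, -83.0, 120.0], np.float64(0.0)), ([42.0, 44.0, -9.0, 28.0, -73.0, 115.0], np.float64(0.0)), ([34.0, 40.0, -21.0, 35.0, -64.0, 115.0], np.float64(0.0))]
-96 42 -1 [([42.0, 38.0, -4.0, 27.0, -83.0, -60.0], np.float64(0.0)), ([42.0, 44.0, -9.0, 28.0, -73.0, -65.0], np.float64(0.0)), ([34.0, 40.0, -21.0, 35.0, -64.0, -65.0], np.float64(0.0))]
-96 50 1 [([44.0, 41.0, -3.0, 30.0, -88.0, 117.0], np.float64(0.0)), ([44.0, 48.0, -7.0, 30.0, -79.0, 112.0], np.float64(0.0)), ([36.0, 43.0, -20.0, 37.0, -70.0, 111.0], np.float64(0.0))]
-96 50 -1 [([44.0, 41.0, -3.0, 30.0, -88.0, -63.0], np.float64(0.0)), ([44.0, 48.0, -7.0, 30.0, -79.0, -68.0], np.float64(0.0)), ([36.0, 43.0, -20.0, 37.0, 
[... 1618 characters left out ...]
4(0.0)), ([44.0, 35.0, -34.0, 54.0, -52.0, 115.0], np.float64(0.0)), ([31.0, 30.0, -46.0, 70.0, -45.0, 110.0], np.float64(0.0))]
-65 42 -1 [([46.0, 27.0, -28.0, 45.0, -62.0, -53.0], np.float64(0.0)), ([44.0, 35.0, -34.0, 54.0, -52.0, -65.0], np.float64(0.0)), ([31.0, 30.0, -46.0, 70.0, -45.0, -70.0], np.float64(0.0))]
-65 50 1 [([47.0, 30.0, -30.0, 51.0, -66.0, 120.0], np.float64(0.0)), ([46.0, 38.0, -35.0, 58.0, -57.0, 109.0], np.float64(0.0)), ([33.0, 34.0, -47.0, 75.0, -52.0, 102.0], np.float64(0.0))]
-65 50 -1 [([47.0, 30.0, -30.0, 51.0, -66.0, -60.0], np.float64(0.0)), ([46.0, 38.0, -35.0, 58.0, -57.0, -71.0], np.float64(0.0)), ([33.0, 34.0, -47.0, 75.0, -52.0, -78.0], np.float64(0.0))]
```

```bash
cat > s9.py <<'E'
from kin import *
from h import Rt,r,cap,ray
import itertools
c=cap('top');print('joy',ray(c,206,226,.05).round(3))
box=lambda a,b,c:np.array(list(itertools.product(np.linspace(*a,7),np.linspace(*b,7),np.linspace(*c,5))))
body=np.r_[box((-.3,-.066),(-.097,.097),(-.045,.045)),box((-.19,-.13),(-.05,.05),(-.12,-.04)),box((-.066,0),(-.065,.065),(-.01,.01))]
cc=np.radians(-5.8);X=np.array([np.cos(cc),np.sin(cc)]);Y=np.array([-X[1],X[0]])
def sd(B): # min dist to unit box
    b=B[:,:2]-[.6465,.018];d=np.c_[abs(b@X)-.063,abs(b@Y)-.078,B[:,2]-.275];return np.linalg.norm(np.maximum(d,0),axis=1).min()+np.minimum(d.max(1),0).min()
q0=np.array(r.get_state()['joints'])
q1,_=ik([.54,-.01,.045],Rt(0,45,1),[q0]); 
qT,e=ik([.66,.16,.10],Rt(-96,42,-1),[[42,40,-8,28,-75,-65]]);print(q1.round(0),qT.round(0),e)
qm,_=fk2(q1,PF,True)
for bump in (-15,-30):
  pp=None
  for s in np.linspace(0,1,11):
    q=q1+(qT-q1)*s;q[1]+=bump*np.sin(np.pi*s)
    p,M=fk2(q,PF,True);B=body@M.T+p
    w=fk2(q,PF.copy()*np.array([1,1,1,1,0,1,1,1,1,1]))
    print(bump,s.round(2),q.round(0),p.round(3),'unit',sd(B).round(3),'zmin',B[:,2].min().round(3),'wrist',w.round(2),None if pp is None else round(R.from_matrix(pp.T@M).magnitude()*57.3,1));pp=M
E
python3 s9.py
```

```text
joy [0.505 0.47  0.05 ]
[ -19.   12.  -41. -114.  -14.   38.] [ 43.  41.  -4.  26. -80. -62.] 1.268488631196073e-12
-15 0.0 [ -19.   12.  -41. -114.  -14.   38.] [ 0.54  -0.01   0.045] unit 0.029 zmin 0.038 wrist [ 0.27 -0.01  0.31] None
-15 0.1 [ -13.   10.  -37. -100.  -21.   28.] [0.559 0.046 0.079] unit -0.001 zmin 0.07 wrist [ 0.28 -0.03  0.32] 15.1
-15 0.2 [ -6.   9. -34. -86. -28.  18.] [0.558 0.1   0.104] unit -0.008 zmin 0.09 wrist [ 0.3  -0.05  0.34] 14.5
-15 0.3 [ -0.   8. -30. -72. -34.   8.] [0.542 0.141 0.117] unit -0.008 zmin 0.107 wrist [ 0.34 -0.06  0.36] 14.0
-15 0.4 [  6.   9. -26. -58. -41.  -2.] [0.522 0.163 0.118] unit -0.007 zmin 0.106 wrist [ 0.39 -0.06  0.39] 13.9
-15 0.5 [ 12.  11. -23. -44. -47. -12.] [0.506 0.165 0.109] unit -0.004 zmin 0.095 wrist [ 0.45 -0.04  0.42] 14.3
-15 0.6 [ 18.  15. -19. -30. -54. -22.] [0.502 0.152 0.097] unit -0.018 zmin 0.081 wrist [ 0.51 -0.    0.44] 15.1
-15 0.7 [ 25.  20. -15. -16. -60. -32.] [0.515 0.132 0.086] unit -0.039 zmin 0.071 wrist [0.58 0.06 0.45] 16.1
-15 0.8 [ 31.  26. -11.  -2. -67. -42.] [0.549 0.118 0.082] uni
[... 809 characters left out ...]
0.23 wrist [ 0.33 -0.07  0.48] 12.8
-30 0.5 [ 12.  -4. -23. -44. -47. -12.] [0.511 0.167 0.25 ] unit 0.023 zmin 0.238 wrist [ 0.38 -0.06  0.52] 13.2
-30 0.6 [ 18.   1. -19. -30. -54. -22.] [0.511 0.155 0.229] unit 0.004 zmin 0.223 wrist [ 0.44 -0.03  0.55] 14.8
-30 0.7 [ 25.   8. -15. -16. -60. -32.] [0.527 0.138 0.199] unit -0.023 zmin 0.193 wrist [0.52 0.04 0.56] 16.8
-30 0.8 [ 31.  18. -11.  -2. -67. -42.] [0.559 0.124 0.165] unit -0.034 zmin 0.158 wrist [0.6  0.14 0.54] 18.6
-30 0.9 [ 37.  29.  -8.  12. -74. -52.] [0.606 0.127 0.132] unit 0.002 zmin 0.123 wrist [0.66 0.27 0.48] 19.9
-30 1.0 [ 43.  41.  -4.  26. -80. -62.] [0.66 0.16 0.1 ] unit 0.057 zmin 0.093 wrist [0.69 0.41 0.38] 20.6
```

```bash
cat > s10.py <<'E'
from s9 import *
print('=====')
qa=np.array(np.load('path.npy')[1]); q0p=np.load('path.npy')[0]
qV1=q0p+(qa-q0p)*.5; qV1[1]-=14
V2,e2=ik([.5,.23,.3],Rt(-75,15,-1),[[40,10,-20,10,-70,-40]]);print('V2',V2.round(0),e2)
W=[q1,qa*1.0,qV1,V2,qT]
Tq=[]
for i in range(len(W)-1):
  for s in np.linspace(0,1,7):
    q=W[i]+(W[i+1]-W[i])*s
    p,M=fk2(q,PF,True);B=body@M.T+p
    b=B-[.505,.47,0]; j=(abs(b[:,0])<.1)&(abs(b[:,1])<.1)
    w=fk2(q,PF.copy()*np.array([1,1,1,1,0,1,1,1,1,1]))
    print(i,s.round(2),q.round(0),p.round(3),'unit',sd(B).round(3),'zmin',B[:,2].min().round(3),'joyz',B[j,2].min().round(2) if j.any() else None,'wrist',w.round(2))
np.save('W.npy',np.array(W))
E
python3 s10.py | sed '1,/=====/d'
```

```text
V2 [ 53.   9. -12.  12. -79. -42.] 5.631678971855245e-13
0 0.0 [ -19.   12.  -41. -114.  -14.   38.] [ 0.54  -0.01   0.045] unit 0.029 zmin 0.038 joyz None wrist [ 0.27 -0.01  0.31]
0 0.17 [ -19.   11.  -43. -116.  -15.   41.] [ 0.531 -0.001  0.045] unit 0.039 zmin 0.038 joyz None wrist [ 0.26 -0.    0.31]
0 0.33 [ -20.   10.  -44. -118.  -16.   43.] [0.522 0.008 0.046] unit 0.047 zmin 0.038 joyz None wrist [0.25 0.01 0.31]
0 0.5 [ -20.   10.  -46. -120.  -17.   46.] [0.513 0.016 0.046] unit 0.056 zmin 0.039 joyz None wrist [0.25 0.01 0.31]
0 0.67 [ -21.    9.  -47. -123.  -17.   49.] [0.505 0.024 0.047] unit 0.065 zmin 0.04 joyz None wrist [0.24 0.02 0.32]
0 0.83 [ -21.    9.  -49. -125.  -18.   51.] [0.497 0.031 0.049] unit 0.073 zmin 0.041 joyz None wrist [0.23 0.03 0.32]
0 1.0 [ -22.    8.  -51. -127.  -19.   54.] [0.49  0.038 0.05 ] unit 0.081 zmin 0.043 joyz None wrist [0.22 0.04 0.32]
1 0.0 [ -22.    8.  -51. -127.  -19.   54.] [0.49  0.038 0.05 ] unit 0.081 zmin 0.043 joyz None wrist [0.22 0.04 0.32]
1 0.17 [ -17.    5.  -49. -116.  -22.   53.] [0.488 0.077 0.079] unit 0.072 
[... 1516 characters left out ...]
8 wrist [0.47 0.32 0.67]
3 0.17 [ 52.  15. -10.  14. -79. -45.] [0.531 0.224 0.273] unit 0.122 zmin 0.268 joyz 0.5 wrist [0.51 0.35 0.63]
3 0.33 [ 50.  20.  -9.  17. -79. -49.] [0.56  0.216 0.243] unit 0.108 zmin 0.237 joyz 0.5 wrist [0.55 0.37 0.59]
3 0.5 [ 48.  25.  -8.  19. -80. -52.] [0.588 0.206 0.211] unit 0.095 zmin 0.204 joyz 0.42 wrist [0.59 0.39 0.54]
3 0.67 [ 47.  31.  -7.  21. -80. -55.] [0.614 0.193 0.176] unit 0.083 zmin 0.169 joyz 0.37 wrist [0.62 0.4  0.49]
3 0.83 [ 45.  36.  -5.  24. -80. -59.] [0.638 0.178 0.139] unit 0.07 zmin 0.132 joyz 0.32 wrist [0.66 0.41 0.44]
3 1.0 [ 43.  41.  -4.  26. -80. -62.] [0.66 0.16 0.1 ] unit 0.057 zmin 0.093 joyz 0.26 wrist [0.69 0.41 0.38]
```

```bash
cat > s11.py <<'E'
from kin import *
from h import r
import sys
W=np.load('W.npy');st=r.get_state();R0=R.from_euler('xyz',st['eef_rot'],degrees=True).as_matrix()
i=int(sys.argv[1])
for s in map(float,sys.argv[2:]):
    q=W[i]+(W[i+1]-W[i])*s;p,M=fk2(q,PF,True)
    print('s',s,'t',(R0.T@(p-st['tcp_pos'])).round(3),'a',R.from_matrix(R0.T@M).as_rotvec(degrees=True).round(1))
print('q',np.round(st['joints'],0),'tgt',q.round(0))
E
python3 -m creep '[{"ax":0,"ay":0,"az":0,"tx":-0.008,"ty":0,"tz":-0.008,"fingers":0},{"ax":0,"ay":0,"az":0,"tx":-0.018,"ty":0,"tz":-0.014,"fingers":0},{"ax":0,"ay":0,"az":0,"tx":-0.036,"ty":0,"tz":-0.015,"fingers":0},{"ax":0,"ay":0,"az":0,"tx":-0.036,"ty":0,"tz":-0.015,"fingers":0}]'
python3 s11.py 0 1; python3 s11.py 1 .3
```

```text
time_s: 13.95
tcp_pos: [0.5469, -0.0094, 0.0517]
eef_rot: [0.1, 44.9, -0.1]
contact_force: [0.8, 1.3, 1.4]
gripper_width: 0.0003
s 1.0 t [-0.039  0.047 -0.042] a [-0.2  0.1  0.1]
q [ -16.   11.  -39. -111.  -12.   32.] tgt [ -22.    8.  -51. -127.  -19.   54.]
s 0.3 t [-0.082  0.116 -0.013] a [-25.   -9.3  12.6]
q [ -16.   11.  -39. -111.  -12.   32.] tgt [ -13.    2.  -47. -107.  -25.   52.]
```

```bash
python3 -m creep '[{"ax":0,"ay":0,"az":0,"tx":-0.02,"ty":0.024,"tz":-0.021,"fingers":0.04},{"ax":0,"ay":0,"az":0,"tx":-0.039,"ty":0.047,"tz":-0.042,"fingers":0.04},{"ax":0,"ay":0,"az":0,"tx":-0.039,"ty":0.047,"tz":-0.042,"fingers":0.04}]'
python3 s11.py 1 .1 .2 .3 .4
```

```text
time_s: 14.25
tcp_pos: [0.4842, 0.0407, 0.0459]
eef_rot: [0.1, 45.4, -0.0]
contact_force: [-0.6, -0.3, -0.8]
gripper_width: 0.019
s 0.1 t [-0.011  0.021  0.019] a [-8.4 -3.7  4.2]
s 0.2 t [-0.026  0.044  0.029] a [-16.7  -6.9   8.3]
s 0.3 t [-0.042  0.066  0.035] a [-25.   -9.8  12.4]
s 0.4 t [-0.059  0.085  0.039] a [-33.2 -12.5  16.4]
q [ -23.    9.  -53. -130.  -21.   59.] tgt [ -10.   -0.  -46. -100.  -27.   51.]
```

```bash
python3 -m creep '[{"ax":-7,"ay":-3,"az":3.5,"tx":-0.01,"ty":0.018,"tz":0.016,"fingers":0.04},{"ax":-14,"ay":-6,"az":7,"tx":-0.02,"ty":0.036,"tz":0.026,"fingers":0.04},{"ax":-21,"ay":-8.2,"az":10.5,"tx":-0.035,"ty":0.054,"tz":0.032,"fingers":0.04},{"ax":-27,"ay":-10.5,"az":13.5,"tx":-0.046,"ty":0.07,"tz":0.036,"fingers":0.04},{"ax":-33.2,"ay":-12.5,"az":16.4,"tx":-0.059,"ty":0.085,"tz":0.039,"fingers":0.04}]'
python3 s11.py 1 .7 .85 1
```

```text
time_s: 14.75
tcp_pos: [0.4761, 0.1238, 0.1179]
eef_rot: [-18.3, 35.2, 23.6]
contact_force: [-0.1, 0.3, 0.4]
gripper_width: 0.0399
s 0.7 t [-0.04   0.046  0.031] a [-24.1  -6.4  11.9]
s 0.85 t [-0.063  0.056  0.04 ] a [-36.3  -8.7  17.2]
s 1.0 t [-0.087  0.058  0.047] a [-48.4 -10.2  21.9]
q [ -11.    0.  -46. -101.  -28.   52.] tgt [  7. -12. -39. -61. -40.  46.]
```

```bash
python3 -m creep '[{"ax":-7.2,"ay":-1.9,"az":3.6,"tx":-0.012,"ty":0.014,"tz":0.009,"fingers":0.04},{"ax":-14.5,"ay":-3.8,"az":7.2,"tx":-0.024,"ty":0.028,"tz":0.018,"fingers":0.04},{"ax":-21.7,"ay":-5.7,"az":10.7,"tx":-0.036,"ty":0.042,"tz":0.028,"fingers":0.04},{"ax":-29,"ay":-7.4,"az":14,"tx":-0.049,"ty":0.05,"tz":0.034,"fingers":0.04},{"ax":-36.3,"ay":-8.7,"az":17.2,"tx":-0.063,"ty":0.056,"tz":0.04,"fingers":0.04}]'
python3 s11.py 2 .1 .25 .35
```

```text
time_s: 15.25
tcp_pos: [0.4131, 0.168, 0.1708]
eef_rot: [-41.2, 36.2, 47.0]
contact_force: [-0.2, -0.6, 0.5]
gripper_width: 0.0399
s 0.1 t [-0.017  0.014  0.02 ] a [-11.9  -2.1  13.3]
s 0.25 t [-0.015  0.023  0.025] a [-12.2  -0.1  25.1]
s 0.35 t [-0.015  0.022  0.025] a [-12.7   3.3  32.2]
q [  2.  -9. -41. -71. -37.  48.] tgt [ 23.  -5. -30. -35. -54.  15.]
```

```bash
python3 -m creep '[{"ax":-6,"ay":-1,"az":6,"tx":-0.008,"ty":0.007,"tz":0.01,"fingers":0.04},{"ax":-11.9,"ay":-2.1,"az":12,"tx":-0.017,"ty":0.014,"tz":0.02,"fingers":0.04},{"ax":-12.1,"ay":-1,"az":19.5,"tx":-0.016,"ty":0.02,"tz":0.023,"fingers":0.04},{"ax":-12.2,"ay":0,"az":26,"tx":-0.015,"ty":0.023,"tz":0.025,"fingers":0.04},{"ax":-12.7,"ay":3.3,"az":32.2,"tx":-0.015,"ty":0.022,"tz":0.025,"fingers":0.04}]'
python3 s11.py 2 .5 .65 .8
```

```text
time_s: 15.75
tcp_pos: [0.3829, 0.1834, 0.1831]
eef_rot: [-26.1, 57.8, 83.8]
contact_force: [0.4, -1.5, -0.1]
gripper_width: 0.0401
s 0.5 t [-0.007 -0.011 -0.002] a [0.3 6.8 9.1]
s 0.65 t [-0.021 -0.037 -0.001] a [ 1.  16.5 15.4]
s 0.8 t [-0.039 -0.079  0.01 ] a [ 1.9 28.1 17.7]
q [ 23.  -5. -29. -35. -54.  15.] tgt [ 44.   5. -17.  -3. -71. -24.]
```

```bash
python3 -m creep '[{"ax":0.2,"ay":4.5,"az":6,"tx":-0.005,"ty":-0.008,"tz":-0.001,"fingers":0.04},{"ax":0.4,"ay":9,"az":11,"tx":-0.01,"ty":-0.018,"tz":-0.002,"fingers":0.04},{"ax":1,"ay":16,"az":15,"tx":-0.021,"ty":-0.037,"tz":-0.001,"fingers":0.04},{"ax":1.5,"ay":22.5,"az":16.5,"tx":-0.03,"ty":-0.058,"tz":0.005,"fingers":0.04},{"ax":1.9,"ay":28.1,"az":17.7,"tx":-0.039,"ty":-0.079,"tz":0.01,"fingers":0.04}]'
python3 s11.py 3 0 .3 .5
```

```text
time_s: 16.25
tcp_pos: [0.4516, 0.1931, 0.2404]
eef_rot: [78.7, 86.3, -172.3]
contact_force: [1.5, -0.4, -0.5]
gripper_width: 0.0402
s 0.0 t [-0.063 -0.054  0.02 ] a [ 4.4 15.6 -3.2]
s 0.3 t [-0.015 -0.104 -0.009] a [11.5 23.3 -0.2]
s 0.5 t [ 0.021 -0.135 -0.032] a [15.9 28.4  1.7]
q [ 44.   5. -17.  -2. -71. -24.] tgt [ 48.  25.  -8.  19. -80. -52.]
```

```bash
python3 -m creep '[{"ax":2,"ay":7.5,"az":-1.5,"tx":-0.03,"ty":-0.027,"tz":0.01,"fingers":0.04},{"ax":4.5,"ay":14.5,"az":-2.5,"tx":-0.055,"ty":-0.055,"tz":0.016,"fingers":0.04},{"ax":9,"ay":20,"az":-1,"tx":-0.025,"ty":-0.09,"tz":-0.005,"fingers":0.04},{"ax":13,"ay":25,"az":0.5,"tx":0,"ty":-0.115,"tz":-0.02,"fingers":0.04},{"ax":15.9,"ay":28.4,"az":1.7,"tx":0.021,"ty":-0.135,"tz":-0.032,"fingers":0.04}]'
python3 s11.py 3 .75 1
```

```text
time_s: 16.75
tcp_pos: [0.5877, 0.2057, 0.2067]
eef_rot: [176.4, 61.4, -90.0]
contact_force: [0.8, 0.6, 0.7]
gripper_width: 0.0398
s 0.75 t [ 0.052 -0.039  0.003] a [4.5 6.6 2. ]
s 1.0 t [ 0.116 -0.073  0.006] a [ 8.5 13.2  3.9]
q [ 48.  25.  -8.  19. -79. -52.] tgt [ 43.  41.  -4.  26. -80. -62.]
```

```bash
python3 -m creep '[{"ax":2,"ay":3,"az":1,"tx":0.03,"ty":-0.022,"tz":0.002,"fingers":0.04},{"ax":4.3,"ay":6.5,"az":2,"tx":0.058,"ty":-0.04,"tz":0.003,"fingers":0.04},{"ax":6.4,"ay":10,"az":3,"tx":0.09,"ty":-0.057,"tz":0.005,"fingers":0.04},{"ax":8.5,"ay":13.2,"az":3.9,"tx":0.116,"ty":-0.073,"tz":0.006,"fingers":0.04},{"ax":8.5,"ay":13.2,"az":3.9,"tx":0.116,"ty":-0.073,"tz":0.006,"fingers":0.04}]'
python3 pose.py k; python3 -c "
from h import *
st();plan([.653,.14,.03],Rt(-95.8,42,-1));plan([.653,.12,.03],Rt(-95.8,42,-1))"
```

```text
time_s: 17.25
tcp_pos: [0.6586, 0.1567, 0.0948]
eef_rot: [179.4, 47.8, -96.6]
contact_force: [-0.3, 0.2, -1.2]
gripper_width: 0.0402
top xy 647.4 19.1 wh 137.9 109.6 yaw -5.71 corner x,y -0.0621 0.1707 z 0.2352
side xy 645.1 17.6 wh 140.0 109.0 yaw -6.2 corner x,y -0.0643 0.169 z 0.2364
17.35 p [0.6598 0.1589 0.1005] q [ 43.3  41.   -4.4  26.2 -79.9 -62.2] F [0.2 0.5 0.4] w 0.04
[[-0.07  -0.995  0.077]
 [-0.663  0.104  0.742]
 [-0.746  0.001 -0.666]]
t [0.0656 0.0047 0.0325] a [-0.08  0.2  -0.17] dist 0.073 ang 0.3
t [0.0788 0.0026 0.0176] a [-0.08  0.2  -0.17] dist 0.081 ang 0.3
```

View pics/kside.png

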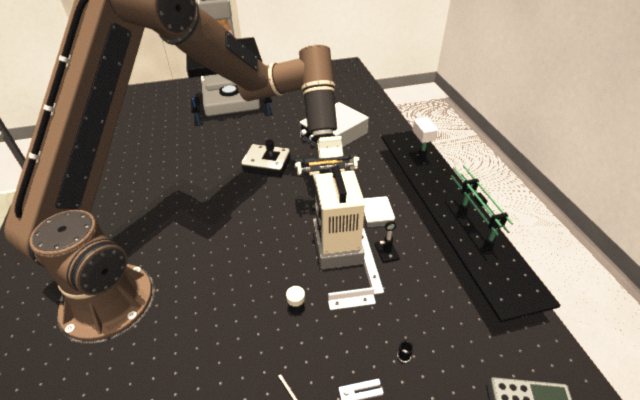

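```bash
python3 -m creep '[{"ax":0,"ay":0,"az":0,"tx":0.022,"ty":0.001,"tz":0.011,"fingers":0.04},{"ax":0,"ay":0,"az":0,"tx":0.044,"ty":0.003,"tz":0.022,"fingers":0.04},{"ax":0,"ay":0,"az":0,"tx":0.066,"ty":0.005,"tz":0.032,"fingers":0.04},{"ax":0,"ay":0,"az":0,"tx":0.066,"ty":0.005,"tz":0.032,"fingers":0.04}]'
python3 -c "
from h import *
st();cap('wrist','w6.png');plan([.651,.12,.03],Rt(-95.8,42,-1))"
```

```text
time_s: 17.75
tcp_pos: [0.6518, 0.1392, 0.0316]
eef_rot: [-180.0, 48.3, -96.0]
contact_force: [-1.5, -1.0, 0.0]
gripper_width: 0.0402
17.75 p [0.6518 0.1392 0.0316] q [ 42.4  43.7  -9.8  27.6 -72.3 -65.5] F [-1.5 -1.   0. ] w 0.0402
[[-0.069 -0.995  0.078]
 [-0.661  0.104  0.743]
 [-0.747 -0.    -0.665]]
t [ 0.0158 -0.0001 -0.013 ] a [-0.18  0.36  0.  ] dist 0.021 ang 0.4
```

View pics/w6.png

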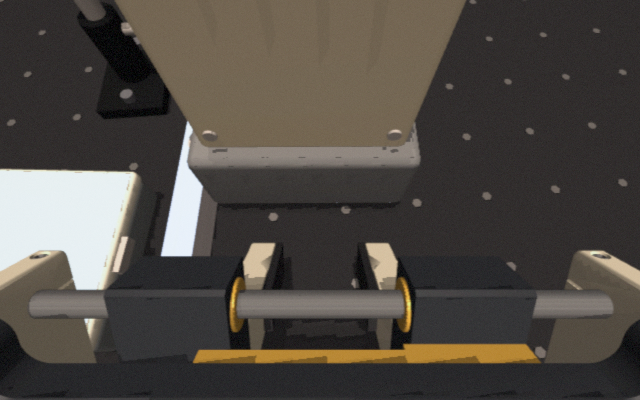

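```bash
python3 -m creep '[{"ax":0,"ay":0,"az":0,"tx":0.0033,"ty":0,"tz":-0.0037,"fingers":0.04},{"ax":0,"ay":0,"az":0,"tx":0.0066,"ty":0,"tz":-0.0075,"fingers":0.04},{"ax":0,"ay":0,"az":0,"tx":0.01,"ty":0,"tz":-0.0112,"fingers":0.04},{"ax":0,"ay":0,"az":0,"tx":0.0133,"ty":0,"tz":-0.015,"fingers":0.04},{"ax":0,"ay":0,"az":0,"tx":0.0166,"ty":0,"tz":-0.0187,"fingers":0.04}]'
python3 -m creep '[{"ax":0,"ay":0,"az":0,"tx":0.002,"ty":0,"tz":-0.0023,"fingers":0.04},{"ax":0,"ay":0,"az":0,"tx":0.004,"ty":0,"tz":-0.0045,"fingers":0.04},{"ax":0,"ay":0,"az":0,"tx":0.006,"ty":0,"tz":-0.007,"fingers":0.04},{"ax":0,"ay":0,"az":0,"tx":0.008,"ty":0,"tz":-0.009,"fingers":0.04},{"ax":0,"ay":0,"az":0,"tx":0.01,"ty":0,"tz":-0.0115,"fingers":0.04}]'
python3 -m creep '[{"ax":0,"ay":0,"az":0,"tx":0.002,"ty":0,"tz":-0.0023,"fingers":0.04},{"ax":0,"ay":0,"az":0,"tx":0.004,"ty":0,"tz":-0.0045,"fingers":0.04},{"ax":0,"ay":0,"az":0,"tx":0.006,"ty":0,"tz":-0.007,"fingers":0.04}]'
python3 pose.py l
```

```text
time_s: 18.3
tcp_pos: [0.6507, 0.1146, 0.0321]
eef_rot: [-179.8, 48.3, -95.8]
contact_force: [0.3, -0.2, -0.2]
gripper_width: 0.0403
time_s: 18.8
tcp_pos: [0.65, 0.1028, 0.0317]
eef_rot: [-179.6, 48.6, -95.6]
contact_force: [-8.4, 20.5, 4.3]
gripper_width: 0.0401
time_s: 19.1
tcp_pos: [0.6491, 0.095, 0.0318]
eef_rot: [-179.6, 48.6, -95.5]
contact_force: [-5.9, 16.5, 1.9]
gripper_width: 0.0401
top xy 647.0 10.8 wh 137.9 109.5 yaw -5.97 corner x,y -0.0618 0.1624 z 0.2348
side xy 644.4 8.9 wh 140.3 108.5 yaw -6.05 corner x,y -0.0641 0.1602 z 0.2365
```

```bash
for k in 1; do python3 -m creep '[{"ax":0,"ay":0,"az":0,"tx":0.0026,"ty":0,"tz":-0.003,"fingers":0.04},{"ax":0,"ay":0,"az":0,"tx":0.0053,"ty":0,"tz":-0.006,"fingers":0.04},{"ax":0,"ay":0,"az":0,"tx":0.008,"ty":0,"tz":-0.009,"fingers":0.04},{"ax":0,"ay":0,"az":0,"tx":0.0106,"ty":0,"tz":-0.012,"fingers":0.04},{"ax":0,"ay":0,"az":0,"tx":0.0133,"ty":0,"tz":-0.015,"fingers":0.04}]'; done
python3 -m creep '[{"ax":0,"ay":0,"az":0,"tx":0.0026,"ty":0,"tz":-0.003,"fingers":0.04},{"ax":0,"ay":0,"az":0,"tx":0.0053,"ty":0,"tz":-0.006,"fingers":0.04},{"ax":0,"ay":0,"az":0,"tx":0.008,"ty":0,"tz":-0.009,"fingers":0.04},{"ax":0,"ay":0,"az":0,"tx":0.0106,"ty":0,"tz":-0.012,"fingers":0.04},{"ax":0,"ay":0,"az":0,"tx":0.0133,"ty":0,"tz":-0.015,"fingers":0.04}]'
python3 pose.py m
```

```text
time_s: 19.7
tcp_pos: [0.6471, 0.0747, 0.0318]
eef_rot: [-179.6, 48.6, -95.5]
contact_force: [-5.2, 15.5, 2.4]
gripper_width: 0.04
time_s: 20.2
tcp_pos: [0.6451, 0.0546, 0.0318]
eef_rot: [-179.6, 48.6, -95.5]
contact_force: [-5.1, 17.1, 1.9]
gripper_width: 0.0397
top xy 643.1 -29.6 wh 137.7 109.3 yaw -5.66 corner x,y -0.0615 0.1218 z 0.2351
side xy 640.2 -31.9 wh 140.8 108.4 yaw -5.4 corner x,y -0.0642 0.1192 z 0.2364
```

```bash
python3 -m creep '[{"ax":0,"ay":0,"az":0,"tx":0.0026,"ty":0,"tz":-0.003,"fingers":0.04},{"ax":0,"ay":0,"az":0,"tx":0.0053,"ty":0,"tz":-0.006,"fingers":0.04},{"ax":0,"ay":0,"az":0,"tx":0.008,"ty":0,"tz":-0.009,"fingers":0.04},{"ax":0,"ay":0,"az":0,"tx":0.0106,"ty":0,"tz":-0.012,"fingers":0.04},{"ax":0,"ay":0,"az":0,"tx":0.0133,"ty":0,"tz":-0.015,"fingers":0.04}]'
python3 -m creep '[{"ax":0,"ay":0,"az":0,"tx":0.002,"ty":0,"tz":-0.0023,"fingers":0.04},{"ax":0,"ay":0,"az":0,"tx":0.004,"ty":0,"tz":-0.0045,"fingers":0.04},{"ax":0,"ay":0,"az":0,"tx":0.006,"ty":0,"tz":-0.007,"fingers":0.04},{"ax":0,"ay":0,"az":0,"tx":0.008,"ty":0,"tz":-0.009,"fingers":0.04},{"ax":0,"ay":0,"az":0,"tx":0.01,"ty":0,"tz":-0.0115,"fingers":0.04}]'
python3 pose.py n
```

```text
time_s: 20.8
tcp_pos: [0.6431, 0.0345, 0.0318]
eef_rot: [-179.6, 48.6, -95.5]
contact_force: [-5.6, 16.3, 0.7]
gripper_width: 0.0397
time_s: 21.3
tcp_pos: [0.6415, 0.0192, 0.0319]
eef_rot: [-179.6, 48.6, -95.5]
contact_force: [-4.6, 14.2, -0.8]
gripper_width: 0.0397
top xy 638.9 -64.9 wh 137.8 109.5 yaw -5.54 corner x,y -0.0621 0.0863 z 0.235
side xy 636.7 -67.6 wh 142.0 108.4 yaw -5.57 corner x,y -0.0641 0.0833 z 0.2365
```

Now 5–8 mm to go, in gentle 1.5 mm rows.

```bash
python3 -m creep '[{"ax":0,"ay":0,"az":0,"tx":0.001,"ty":0,"tz":-0.0011,"fingers":0.04},{"ax":0,"ay":0,"az":0,"tx":0.002,"ty":0,"tz":-0.0022,"fingers":0.04},{"ax":0,"ay":0,"az":0,"tx":0.003,"ty":0,"tz":-0.0033,"fingers":0.04}]'
python3 -m creep '[{"ax":0,"ay":0,"az":0,"tx":0.0007,"ty":0,"tz":-0.0008,"fingers":0.04},{"ax":0,"ay":0,"az":0,"tx":0.0013,"ty":0,"tz":-0.0015,"fingers":0.04}]'
python3 pose.py o
```

```text
time_s: 21.7
tcp_pos: [0.6411, 0.0147, 0.0319]
eef_rot: [-179.6, 48.6, -95.5]
contact_force: [-5.1, 14.9, 0.7]
gripper_width: 0.04
time_s: 21.9
tcp_pos: [0.6408, 0.0126, 0.0319]
eef_rot: [-179.6, 48.6, -95.5]
contact_force: [-4.3, 14.8, 0.5]
gripper_width: 0.04
top xy 638.4 -71.5 wh 137.8 108.9 yaw -5.6 corner x,y -0.0619 0.0797 z 0.2351
side xy 636.3 -73.5 wh 139.9 109.1 yaw -5.79 corner x,y -0.0639 0.0774 z 0.2366
```

```bash
python3 -m creep '[{"ax":0,"ay":0,"az":0,"tx":0.0007,"ty":0,"tz":-0.0008,"fingers":0.04},{"ax":0,"ay":0,"az":0,"tx":0.0013,"ty":0,"tz":-0.0015,"fingers":0.04}]'
python3 -m creep '[{"ax":0,"ay":0,"az":0,"tx":0.0007,"ty":0,"tz":-0.0008,"fingers":0.04},{"ax":0,"ay":0,"az":0,"tx":0.0007,"ty":0,"tz":-0.0008,"fingers":0.04}]'
python3 pose.py p
```

```text
time_s: 22.2
tcp_pos: [0.6406, 0.0107, 0.0319]
eef_rot: [-179.6, 48.6, -95.5]
contact_force: [-4.7, 14.2, 0.9]
gripper_width: 0.04
time_s: 22.4
tcp_pos: [0.6405, 0.0094, 0.0319]
eef_rot: [-179.6, 48.6, -95.5]
contact_force: [-2.9, 13.3, -0.5]
gripper_width: 0.0399
top xy 638.0 -74.9 wh 138.2 109.4 yaw -5.73 corner x,y -0.0621 0.0762 z 0.2349
side xy 635.9 -76.0 wh 140.0 108.3 yaw -5.58 corner x,y -0.064 0.0749 z 0.2364
```

```bash
python3 -m creep '[{"ax":0,"ay":0,"az":0,"tx":0.0007,"ty":0,"tz":-0.0008,"fingers":0.04},{"ax":0,"ay":0,"az":0,"tx":0.0013,"ty":0,"tz":-0.0015,"fingers":0.04}]'
python3 -m creep '[{"ax":0,"ay":0,"az":0,"tx":0,"ty":0,"tz":0,"fingers":0.04}]'
python3 pose.py q;python3 -c "
import cv2
a=cv2.imread('pics/qside.png')[190:340,280:430];b=cv2.imread('pics/qtop.png')[150:240,290:420];cv2.imwrite('pics/qz.png',cv2.resize(a,None,fx=4,fy=4,interpolation=2));cv2.imwrite('pics/qt.png',cv2.resize(b,None,fx=5,fy=5,interpolation=2))"
```

```text
time_s: 22.7
tcp_pos: [0.6404, 0.0076, 0.0319]
eef_rot: [-179.6, 48.6, -95.5]
contact_force: [-4.4, 16.5, 1.0]
gripper_width: 0.0403
time_s: 22.8
tcp_pos: [0.6403, 0.0077, 0.0319]
eef_rot: [-179.6, 48.6, -95.5]
contact_force: [-4.9, 14.3, -0.2]
gripper_width: 0.0404
top xy 638.0 -76.4 wh 137.6 109.4 yaw -5.63 corner x,y -0.0618 0.0747 z 0.235
side xy 636.1 -76.4 wh 142.1 108.0 yaw -6.03 corner x,y -0.0638 0.0746 z 0.2365
```

View pics/qz.png

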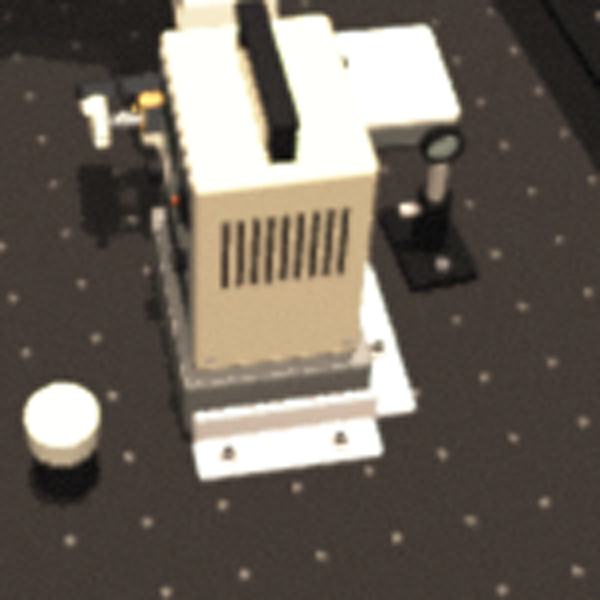

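View pics/qt.png

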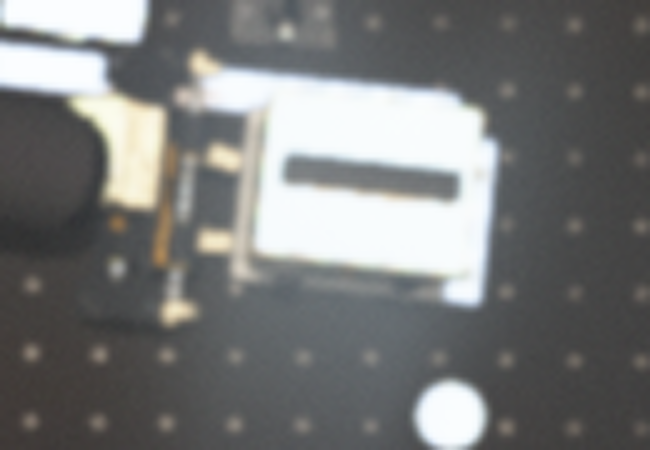

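```bash
python3 -m creep '[{"ax":0,"ay":0,"az":0,"tx":0.0005,"ty":0,"tz":-0.0006,"fingers":0.04},{"ax":0,"ay":0,"az":0,"tx":0.001,"ty":0,"tz":-0.0011,"fingers":0.04},{"ax":0,"ay":0,"az":0,"tx":0.001,"ty":0,"tz":-0.0011,"fingers":0.04}]'
python3 -m creep '[{"ax":0,"ay":0,"az":0,"tx":0.0005,"ty":0,"tz":-0.0006,"fingers":0.04},{"ax":0,"ay":0,"az":0,"tx":0.001,"ty":0,"tz":-0.0011,"fingers":0.04},{"ax":0,"ay":0,"az":0,"tx":0.001,"ty":0,"tz":-0.0011,"fingers":0.04}]'
python3 pose.py r
```

```text
time_s: 23.2
tcp_pos: [0.6404, 0.0076, 0.0319]
eef_rot: [-179.5, 48.7, -95.4]
contact_force: [-8.6, 20.9, 2.0]
gripper_width: 0.0401
time_s: 23.5
tcp_pos: [0.6405, 0.0074, 0.0319]
eef_rot: [-179.5, 48.8, -95.3]
contact_force: [-12.0, 28.3, 4.6]
gripper_width: 0.04
top xy 638.0 -76.5 wh 138.2 109.3 yaw -5.87 corner x,y -0.0619 0.0746 z 0.235
side xy 635.9 -77.2 wh 140.8 108.1 yaw -5.6 corner x,y -0.0638 0.0737 z 0.2365
```

```bash
python3 -m creep '[{"ax":0,"ay":0,"az":0,"tx":-0.002,"ty":0,"tz":0.0023,"fingers":0.04},{"ax":0,"ay":0,"az":0,"tx":-0.004,"ty":0,"tz":0.0046,"fingers":0.04},{"ax":0,"ay":0,"az":0,"tx":-0.01,"ty":0,"tz":0.0115,"fingers":0.04},{"ax":0,"ay":0,"az":0,"tx":-0.02,"ty":0,"tz":0.023,"fingers":0.04},{"ax":0,"ay":0,"az":0,"tx":-0.033,"ty":0,"tz":0.037,"fingers":0.04}]'
python3 -m creep '[{"ax":0,"ay":0,"az":0,"tx":-0.05,"ty":0,"tz":0.01,"fingers":0.04},{"ax":0,"ay":0,"az":0,"tx":-0.1,"ty":0,"tz":0.02,"fingers":0.04},{"ax":0,"ay":0,"az":0,"tx":-0.12,"ty":0,"tz":0.02,"fingers":0.04},{"ax":0,"ay":0,"az":0,"tx":-0.12,"ty":0,"tz":0.02,"fingers":0.04}]'
python3 pose.py s; python3 -c "
import cv2
from h import *
st();cap('wrist','w8.png')
a=cv2.imread('pics/sside.png')[190:340,280:430];cv2.imwrite('pics/sz.png',cv2.resize(a,None,fx=4,fy=4,interpolation=2))"
```

```text
time_s: 24.1
tcp_pos: [0.6438, 0.0509, 0.0325]
eef_rot: [-179.9, 48.3, -95.9]
contact_force: [0.2, -0.2, -0.1]
gripper_width: 0.0404
time_s: 24.5
tcp_pos: [0.6554, 0.1493, 0.1111]
eef_rot: [-179.5, 48.5, -95.4]
contact_force: [-0.5, 0.3, 0.5]
gripper_width: 0.0396
top xy 637.9 -76.4 wh 138.1 108.9 yaw -5.76 corner x,y -0.0619 0.0747 z 0.2351
side xy 635.8 -77.4 wh 139.9 108.3 yaw -5.45 corner x,y -0.064 0.0735 z 0.2365
24.6 p [0.6534 0.1456 0.1084] q [ 42.8  39.4  -6.4  26.5 -79.2 -62.2] F [ 0.3 -0.4 -0. ] w 0.04
[[-0.068 -0.995  0.079]
 [-0.661  0.104  0.743]
 [-0.747 -0.002 -0.665]]
```

View pics/sz.png

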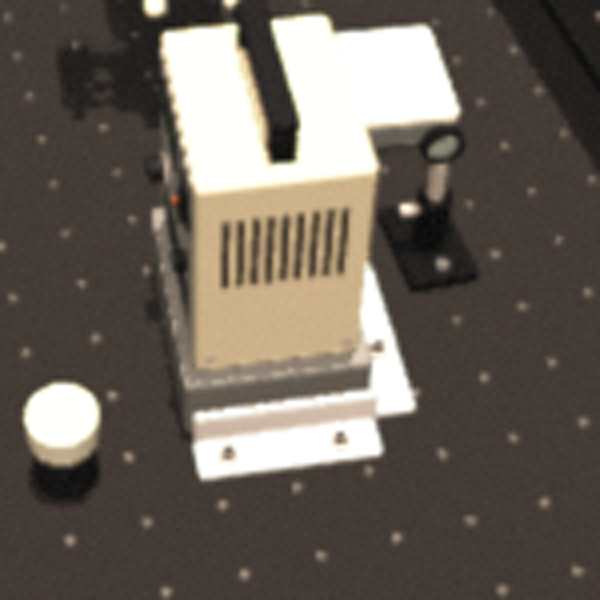

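View pics/w8.png

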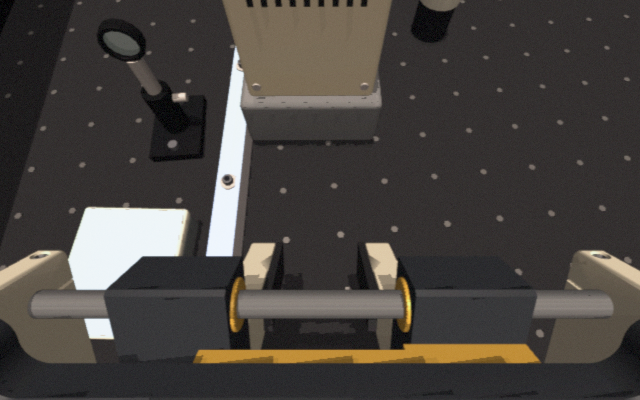

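View pics/stop.png

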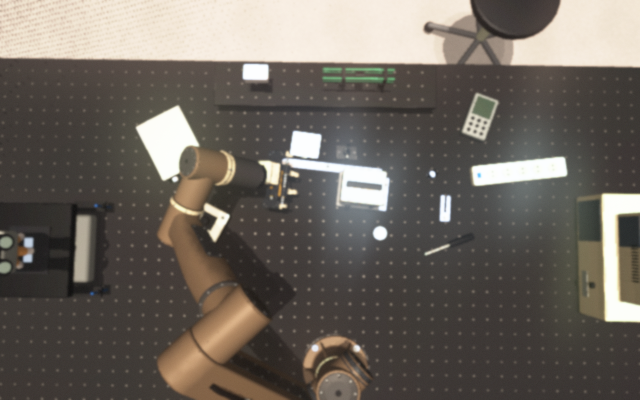

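```bash
python3 -c "
from h import *
a=cv2.imread('pics/top0.png').astype(int);b=cv2.imread('pics/stop.png').astype(int)
d=abs(a-b).max(2)
for n,(u0,v0,u1,v1) in dict(case=(370,223,390,243),slide=(290,130,322,156),post=(332,142,358,158),fork=(438,192,454,224),tube=(426,168,438,180),driver=(420,230,478,260)).items(): print(n,d[v0:v1,u0:u1].max(),(d[v0:v1,u0:u1]>60).sum())
print(order.close_job()); st()"
```

```text
case 30 0
slide 136 4
post 31 0
fork 31 0
tube 29 0
driver 30 0
the job is handed in; nothing more can be done
None
the job is handed in; nothing more can be done
```

I slid the power unit into the corner and handed the job in at about 25 s, but one push near the start came close to, and may have passed, the 60 N limit. I pushed only on the cast base, about 30 mm above the table. First I pushed the front face until the base squared up against the long angle. Then I pushed the left face with two fingertips along that angle until it met the short one.

**Where the unit ended up:**

| Check (corner frame) | Last reading | Allowed |
|---|---|---|
| x | −62 mm (top view), −64 mm (side view) | −68 to −58 mm |
| y | 74–75 mm | 73 to 83 mm |
| yaw relative to the corner | within about 0.4° | 2.3° |

- **Contact with the short angle:** y reads 3–4 mm below the home value of 78 mm. The last push stalled, moving 0.2 mm while the force rose from 14 to 28 N. So I take it to be against the short angle and the offset to be error in my corner measurement.
- **Upright and still:** the measured height of the cover's top did not change, and the reading stayed the same after I backed off.
- **Robot clear:** the gripper was well away at the end, with zero contact force.

**Checks that were not clean:**
- **Push force:** early on, the unit jammed against the long angle. The wrist sensor then read about 52 N forward and 36 N vertical, roughly 63 N in total. I backed off and pushed further to the right, where the wrist force stayed below about 40 N. The interface gives no verdict on whether this counted as a failure.
- **Other objects:** the before/after top views match for the objective case, lens post, fork clamp, lens tube and hex driver. Four pixels differ in the slide box area, where the arm is close by, but the box shows no visible shift. The arm partly hid the joystick in the last view, so I could not fully check it. I planned the arm's path to pass well above it.

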